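# Clear the toy ledge and clamp a straightedge to its lip

### The arm

A 7-joint arm with a two-finger parallel gripper is mounted at the origin on the work surface. World frame = base frame: x ahead of the robot, y to its left, z up, the work surface at z = 0. Lengths are in m, angles in rad, forces in N, time in s.
With the tool pointing down it reaches from about 0.35 to 0.9 m from the base axis. Payload 19.9 kg.
Tool frame: the origin (TCP) lies at the very end of the fingers, on their centre line; the grasp point (between the pads) lies manip.grip_depth behind it (manip.grip_depth is the distance from the TCP to the grasp point, in m); z points along the fingers, y is the line along which they close (so a half turn about z gives the same grasp; the last joint's range is limited). The gripper opens to 94 mm and grips with 3 to 60 N. Pads are 16 mm wide; open, the fingers measure 119 mm over their backs; the gripper's body (75 mm by 177 mm) begins 78 mm behind the grasp point.
Start: joints at [1.127, 0.417, -0.01, 1.614, 0.005, 1.111, -0.053], TCP at [0.244, -0.575, 0.205] pointing down, gripper open.
Joint ranges: [-2.81, 2.81], [-0.39, 2.02], [-1.27, 1.25], [0.06, 2.57], [-1.19, 4.33], [0.19, 2], [-2.82, 2.82]. Speed limits (rad/s): [1.89, 1.89, 2.39, 2.39, 3.01, 3.01, 3.01].

### API

Orientations are given as a rotation vector (axis times angle).
In Python, from station import telemetry, grab_frame, ticket, manip gives the robot as it stands. The module is installed in compiled form; this text tells all that it offers.
- The arm moves only by the shell command python3 -m handwheel 'ROWS' [FORCE]. ROWS is JSON, a list of rows, each an object of numbers: "tx", "ty", "tz": the shift along the tool's x, y, z in cm; "twist": the turn about the tool's z in degrees; "claw": the finger opening in cm, from 0 to 9.4. A call has 1 to 5 rows; each row shifts and turns the commanded pose from where the row before left it, along the tool's axes as they then stand; what a row does not reach is not made up. A row lasts 1/12 s, in which the tool goes at most 41.7 mm and 7.16 degrees, less where a joint would pass 70% of its speed; a pose out of reach is approached as far as the arm can. A call is refused whole if a number of a shift passes 4.17 or a number of a turn 7.16, either way. A call with a gripper value outside its range is refused whole. The fingers move at their own pace and stop on an object; FORCE is the grip in N (left out, the last holds). Time passes only in rows, so rows that do not move let the fingers close. It gives the time, the measured TCP pose, the force, the opening and the grip force at its end, in the units of the state.
- telemetry.get_obs(): the state, without advancing time (a new reading comes with each control period).
- grab_frame(name): name is "scene" or "side" or "wrist"; returns a dict with "image" (384x512x3 uint8, red, green, blue), "range_z" (384x512 float32, m along the optical axis (not along the pixel's ray), 0 where there is no reading), "fovy" (degrees; the focal length in pixels is half the picture's height over the tangent of half this angle, whatever the lens; pixels are square), "cx", "cy" (the principal point, pixels), "eye" and "attitude" of the camera in the world. Camera axes: x right, y down, z forward; pixel columns grow to the right and rows downward; lengths in m; the calibration is good to about 2 mm. A picture is of the moment at which its call begins.
- ticket.sign_off(): hands the job in; it is judged then, once.
The state is a dict: "time_s": time; "qpos": joint angles; "joint_velocities": joint speeds; "tau": joint torques, N m; "ee_pos": TCP position; "tool_rot": TCP orientation; "wrist_force": force on the tool from outside, world axes, zero at the start; "moment": the same for the moment, N m; "opening": finger opening in m; "finger_force": force on a finger pad.
Only numpy, scipy, OpenCV 4.12 (cv2) and the standard library are available. Lean on these libraries where they do the work, as an engineer would, in place of code of your own. Each camera call takes 0.05 s, during which the arm holds its last target. There are 200 camera calls.

### The job

Get the toy ledge ready for marking out a new row of pegs: put every toy vehicle standing on it into the open drawer and push the drawer fully shut, and lay the straightedge flat on the ledge, midway along it, with its long edge flush against the back lip. Only once the straightedge lies flush, turn the clamp handle from off right round to its on stop so that the arm reaches over the blade. Leave the crane, the mug and the key bowl alone.

Things in the scene. Friction and masses are not known exactly. Their poses are not given: they have to be found in the camera images.
- ledge: Beech board on the bench: 131 mm deep (x -65 to +66 mm), 330 mm long (along y), 16 mm thick; origin at bench level. A low lip 10 mm high and 16 mm thick runs along its far (+x) edge; the lip's front face is the plane x = +50 mm. Behind the lip, at x +84, y -78 mm, stands the post of the swing clamp. Fixed
- lip (a point): Middle of the lip's front face, where it meets the ledge's top (16 mm above the bench); axes as the ledge: x points into the lip, y along it
- clamp (a joint): Swing clamp handle angle: 0 = off (arm points along the ledge's +y, behind the lip), 1.5 = on, against its stop (arm points to the ledge's -x, over the lip and 4 mm above the straightedge's blade). Grows anticlockwise seen from above; stays where it is left, light friction
- clamp_grip (a point): On the clamp axis at gripping height, 60 mm above the bench. Black handle: upright bar 70 mm long, 14 mm thick, 36 to 72 mm above the bench, centred on the axis, parallel to the steel arm under it (75 mm long from the axis, 16 mm wide, 28 to 36 mm above the bench). At angle q the bar lies q + 1.642 rad from the ledge's x axis; the point's axes equal the ledge's at q = 0
- unit: Low beech drawer unit on the bench: 240 mm deep (its x, front at -x = -120 mm), 270 mm wide (its y), top at 88 mm; origin at the centre of its underside. Fixed
- drawer (a joint): Drawer extension, m: 0 = fully shut, 0.205 = fully out; it slides out towards the unit's -x; light friction
- drawer_floor (a point): Centre of the drawer's inner floor, axes as the unit, moving with the drawer. Inside: 207 mm along x, 228 mm along y. Side and back walls rise 40 mm over the floor, the front panel 66 mm (its outer face at x = -115.5 mm). The unit above has room for things up to 65 mm high
- drawer_handle (a point): Middle of the steel bar handle on the drawer's front, 58 mm above the bench: bar 90 mm long along y, 10 mm thick and 12 mm high, 31 mm clear of the front panel; axes as the unit
- straightedge: Aluminium straightedge: flat blade 50 mm wide (its x), 200 mm long (its y), 8 mm thick, with an upright grip rib on top, 12 mm wide (x), 90 mm long (y), rising to 38 mm; origin at the centre of the underside, z up. Both long edges are alike. Starts lying on top of the drawer unit
- pickup: Blue die-cast toy pickup, 70 mm long (along its x, nose at +x), 40 mm wide, 44 mm high; origin at the centre of its underside, z up. Lower 28 mm full length; above that the cab, 36 mm long, in the middle. May be absent. If present it stands on the ledge, nose to the lip
- tractor: Green plastic toy tractor, 70 mm long (along its x, nose at +x), 40 mm wide, 44 mm high; origin at the centre of its underside, z up. Lower 28 mm full length; above that the cab, 36 mm long, in the middle. May be absent. If present it stands on the ledge, nose to the lip
- ambulance: White plastic toy ambulance, 70 mm long (along its x, nose at +x), 40 mm wide, 44 mm high; origin at the centre of its underside, z up. Lower 28 mm full length; above that the cab, from x -35 to +17 mm. May be absent. If present it stands on the ledge, nose to the lip
- van: Brown wooden toy van, 70 mm long (along its x, nose at +x), 40 mm wide, 44 mm high; origin at the centre of its underside, z up. Lower 28 mm full length; above that the cab, from x -33 to +23 mm. May be absent. If present it stands on the ledge, nose to the lip
- crane: Steel toy crane standing on the bench beyond the work, 90 x 60 mm, 130 mm high; origin at the centre of its underside. Leave alone
- mug: Mug standing on the bench beyond the work, 80 mm across, 90 mm high; origin at the centre of its underside. Leave alone
- keybowl: Key bowl on the bench, 120 mm across, 45 mm high; origin at the centre of its underside. Leave alone
Mind the look-alikes: they are no part of the job. Of the things that look like the straightedge, the largest one is meant.

How it is judged:
By the outcome, as a careful person would: the job done as asked, in the order asked, and still so for the second after the job is handed in, with the robot touching nothing.
Of pickup, tractor, ambulance, van only 2 to 4 are there at a start; the rules pass over those that are not, and their reading is None.
At some moment in a run one of pickup, tractor, ambulance, van may be knocked a few centimetres aside while the robot is not near it.
Once in a run the grip may slacken for a moment while it holds something.
It also fails if it takes over 210 s, if anything falls off the work surface, if the arm or the gripper's body presses on something with over 40 N, if the wrist force passes 120 N, or if a joint passes its speed limit or range.

## Working session

There is one attempt and no reset: what is moved stays moved. The work goes in short steps, Python scripts to look and compute and a shell command to move; the robot and the scene stay as the last step left them, time stands still between calls to the robot, and variables do not carry over. Pictures are saved under pics/ and viewed, at most 14 in all, crops included, and the job is handed in when it is done.

```bash
mkdir -p pics; cat > h.py <<'E'
import numpy as np, cv2
from scipy.spatial.transform import Rotation as R
from station import telemetry, grab_frame, ticket, manip
def cam(n):
    f=grab_frame(n); return f
def Rm(f):
    a=np.array(f["attitude"],float)
    return a if a.shape==(3,3) else R.from_rotvec(a).as_matrix() if a.size==3 else R.from_quat(a).as_matrix()
def ray(f,u,v):
    h=f["image"].shape[0]; F=h/2/np.tan(np.radians(f["fovy"])/2)
    return np.array([(u-f["cx"])/F,(v-f["cy"])/F,1.0])
def cloud(f):
    h,w=f["range_z"].shape; F=h/2/np.tan(np.radians(f["fovy"])/2)
    v,u=np.mgrid[:h,:w]; z=f["range_z"]
    p=np.stack([(u-f["cx"])/F*z,(v-f["cy"])/F*z,z],-1)
    return p@Rm(f).T+np.array(f["eye"])
def onplane(f,u,v,z):
    d=Rm(f)@ray(f,u,v); e=np.array(f["eye"]); return e+d*(z-e[2])/d[2]
def save(f,n,crop=None,s=1):
    im=f["image"][...,::-1]
    if crop: x0,y0,x1,y1=crop; im=im[y0:y1,x0:x1]
    cv2.imwrite("pics/"+n,cv2.resize(im,None,fx=s,fy=s))
E
python3 - <<'E'
from h import *
o=telemetry.get_obs(); print(o, manip.grip_depth)
for n in("scene","side","wrist"):
    f=cam(n); print(n,f["fovy"],f["cx"],f["cy"],f["eye"],f["attitude"]); save(f,n+"0.png",s=1.5 if n!='wrist' else 1)
    np.save(n+"0.npy",f,allow_pickle=True)
E
```

```text
{'time_s': 0.0, 'qpos': array([ 1.12751273,  0.41792988, -0.01032444,  1.61421897,  0.00471479,
        1.11071967, -0.05301324]), 'joint_velocities': array([ 0.0005107 ,  0.00161724, -0.00045917,  0.00109865, -0.0006591 ,
       -0.00113347,  0.00038947]), 'tau': array([ 5.64263664e-04, -8.51240087e+01,  6.39046468e-01, -4.25988615e+01,
       -4.87877266e-02,  1.85247551e-02,  1.31458733e-04]), 'ee_pos': array([ 0.24424796, -0.57485524,  0.2048339 ]), 'tool_rot': array([-3.07722594e+00, -6.26676380e-01,  5.41745353e-04]), 'wrist_force': array([0.53936504, 0.21705689, 1.19994782]), 'moment': array([ 0.00401881,  0.02670056, -0.04089434]), 'finger_force': 0.0, 'opening': 0.09411831452019082} 0.0188
scene 49.68395529469064 250.05537156086424 192.04610911328965 [ 1.19098371 -0.67563364  0.97775601] [-2.17099451 -0.82847606  0.35228051]
side 44.41342626208686 256.36745866302437 189.41570412259352 [-0.25172866  0.88973183  0.83260837] [-0.94037146  2.30228326 -1.2313036 ]
wrist 60.18470400939999 258.4696719759822 196.05390754524274 [ 0.3054611  -0.5491909   0.38345469] [ 2.45387166 -1.62223141 -0.19042146]
```

View pics/scene0.png

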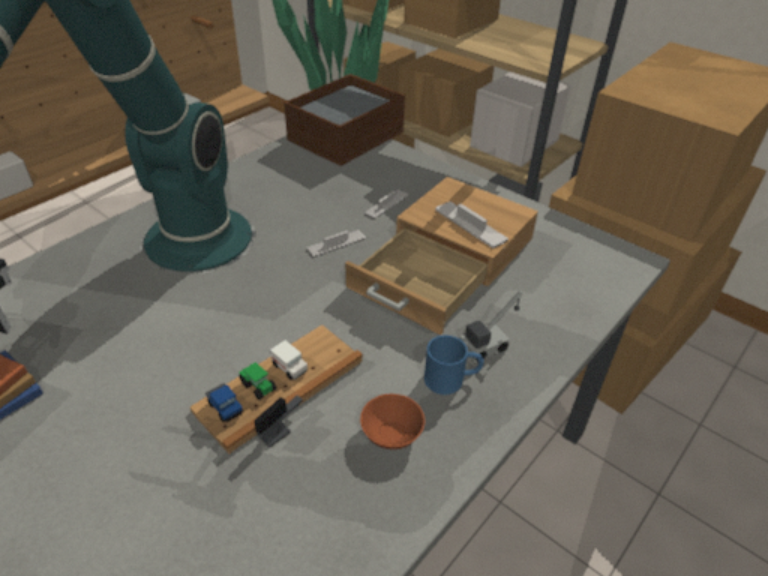

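View pics/side0.png

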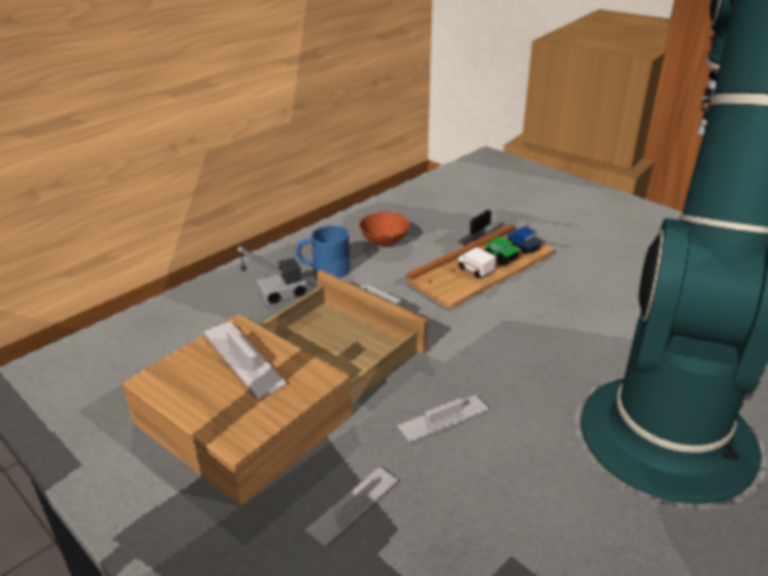

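The scene view (768x576, 1.5x) shows the ledge at (275,385) carrying the blue pickup (223,402), green tractor (257,378) and white ambulance (289,358), and no van. The clamp handle is at (270,415) and the open drawer at (420,280). The straightedge candidates are A on the unit top (475,225), B on the bench (337,243) and C on the bench (385,203). By the description I want A, and I'll check its size next.

```bash
cat > m.py <<'E'
from h import *
fs={n:np.load(n+"0.npy",allow_pickle=True).item() for n in("scene","side")}
def rect(p): 
    (c,s,a)=cv2.minAreaRect((p[:,:2]*1000).astype(np.float32)); return np.round(c,1),np.round(s,1),round(a,1)
def blobs(mask,pc,name,minpx=40):
    n,l,st,_=cv2.connectedComponentsWithStats(mask.astype(np.uint8))
    for i in range(1,n):
        if st[i,4]>=minpx:
            p=pc[l==i]; print(name,st[i].tolist(),*rect(p),"z",np.round(np.percentile(p[:,2],[5,50,95])*1000,1))
for n,f in fs.items():
    pc=cloud(f); z=pc[...,2]; hsv=cv2.cvtColor(f["image"],cv2.COLOR_RGB2HSV); ok=(f["range_z"]>0)&(abs(pc[...,0])<1.2)&(abs(pc[...,1])<.9)
    H,S,V=[hsv[...,i].astype(int) for i in range(3)]
    k=np.ones((3,3),np.uint8)
    wood=ok&(H>8)&(H<22)&(S>80)
    blobs(wood&(abs(z-.016)<.005),pc,n+" ledgetop",150)
    blobs(wood&(abs(z-.026)<.004),pc,n+" lip?",30)
    blobs(wood&(abs(z-.088)<.006),pc,n+" unittop",150)
    blobs(ok&(S<45)&(abs(z-.096)<.006),pc,n+" blade")
    blobs(ok&(S<45)&(z>.110)&(z<.14),pc,n+" rib")
    blobs(ok&(S<40)&(z>.004)&(z<.014)&(V>120),pc,n+" smallblade")
    blobs(ok&(H>100)&(H<125)&(S>120)&(z>.018)&(z<.08),pc,n+" blue")
    blobs(ok&(H>45)&(H<80)&(S>120)&(z>.018)&(z<.08),pc,n+" green")
    blobs(ok&(S<40)&(V>150)&(z>.025)&(z<.08),pc,n+" white")
    blobs(ok&(V<45)&(z>.03)&(z<.09),pc,n+" black",20)
E
python3 m.py
```

```text
scene ledgetop [127, 218, 114, 83, 1670] [ 528.9 -189.9] [331.2 132.6] 84.7 z [11.2 13.1 19.6]
scene ledgetop [245, 270, 34, 24, 219] [ 755.1 -117.1] [95.3 66.8] 58.6 z [11.6 16.2 20.2]
scene lip? [192, 88, 28, 14, 44] [-115.1  511.3] [173.6  10.3] 0.5 z [22.2 26.  29.2]
scene lip? [275, 160, 24, 12, 42] [495.  341.2] [103.6   8.7] 5.9 z [22.3 25.6 29.5]
scene lip? [302, 172, 19, 9, 34] [598.5 351.2] [73.1  8.1] 4.1 z [22.8 26.5 28.6]
scene lip? [306, 182, 24, 19, 40] [658.9 299.1] [136.3  15.3] 87.2 z [22.8 25.8 29.5]
scene lip? [270, 205, 26, 15, 49] [636.2 132.9] [96.3  8.3] 5.2 z [22.5 25.9 29.2]
scene lip? [227, 235, 14, 9, 37] [598.7 -58.5] [51.1 15.4] 80.4 z [22.2 24.  26.5]
scene lip? [198, 249, 21, 16, 69] [ 589.6 -155.9] [74.8 16.9] 85.4 z [22.1 23.2 25.1]
scene lip? [243, 267, 38, 20, 124] [ 751.3 -110.1] [102.9  61.5] 46.3 z [22.5 25.9 29.4]
scene lip? [149, 279, 22, 19, 75] [ 574.3 -322.4] [72.7 17.4] 86.3 z [22.2 23.1 26.1]
scene unittop [135, 57, 45, 22, 357] [-401.6  457.8] [191.9 150.6] 88.2 z [84.4 91.7 93.8]
scene unittop [0, 88, 86, 54, 719] [-400.9 -113.4] [146.2
[... 3059 characters left out ...]
6] 68.2 z [29.1 31.5 34.8]
side white [241, 189, 25, 13, 86] [550.6  96.8] [84.6 17.5] 2.4 z [58.8 65.1 67.4]
side white [284, 266, 25, 12, 93] [279.1 222.1] [70.  13.3] 71.5 z [26.3 30.  32.7]
side white [414, 272, 69, 29, 229] [-21.4  62.9] [147.9  45.3] 18.7 z [57.9 63.3 67.5]
side white [235, 319, 12, 11, 46] [258.5 430.5] [33.4 10. ] 89.8 z [27.7 30.2 32.3]
side black [314, 141, 13, 18, 131] [ 593.5 -270.2] [14.7 65.1] 1.4 z [38.  59.7 75.1]
side black [332, 169, 13, 7, 41] [ 475.9 -218.9] [41.4 24.2] 60.7 z [30.1 36.9 43.4]
side black [415, 260, 3, 11, 20] [58.2 57.8] [ 2.7 24. ] 45.1 z [75.9 83.  87.7]
side black [481, 295, 12, 11, 63] [-95.6  -4.5] [30.7 20.7] 89.3 z [30.4 34.4 40.4]
```

```bash
python3 - <<'E'
from h import *
f=np.load("scene0.npy",allow_pickle=True).item(); g=np.load("side0.npy",allow_pickle=True).item()
a=cv2.resize(f["image"][110:310,110:370],None,fx=3,fy=3,interpolation=cv2.INTER_CUBIC)
cv2.imwrite("pics/crop1.png",a[...,::-1])
E
```

```text
(no output)
```

View pics/crop1.png

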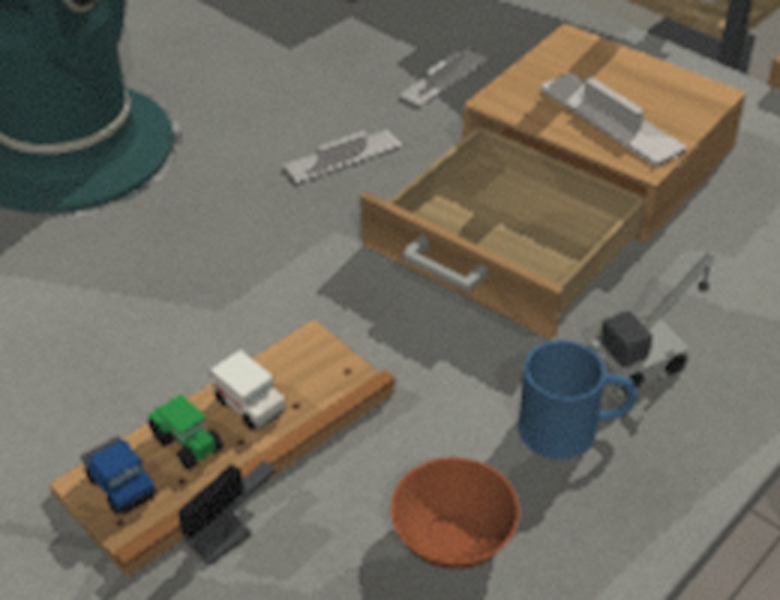

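The crop shows A at crop (615,120) on the unit top. Its measured size, 200x51 mm with a 91 mm rib on a top at about 88 mm, matches the straightedge. B measures about 156 mm and C is also smaller, so both are decoys. I'll fly over the ledge for a close wrist measurement.

```bash
python3 -m handwheel '[{"twist":7.1},{"twist":7.1},{"twist":7.1},{"twist":7.1},{"tz":-2}]'; python3 -m handwheel '[{"tx":1.7,"ty":-4,"tz":-0.3},{"tx":1.7,"ty":-4,"tz":-0.3},{"tx":1.7,"ty":-4,"tz":-0.3},{"tx":1.7,"ty":-4,"tz":-0.3},{"tx":1.7,"ty":-4,"tz":-0.3}]';python3 -m handwheel '[{"tx":1.7,"ty":-4,"tz":-0.3},{"tx":1.7,"ty":-4,"tz":-0.3},{"tx":1.7,"ty":-4,"tz":-0.3},{"tx":1.7,"ty":-4,"tz":-0.3},{"tx":1.7,"ty":-4,"tz":-0.3}]'; python3 -m handwheel '[{},{},{}]'
cat >> h.py <<'E'
def yaw(o=None):
    o=o or telemetry.get_obs(); x=R.from_rotvec(o["tool_rot"]).as_matrix()[:,0]; return np.degrees(np.arctan2(x[1],x[0]))
def go(x,y,z,yw=None):
    "print remaining move: twist deg, then shift cm in tool axes after the twist"
    o=telemetry.get_obs(); p=o["ee_pos"]; y0=yaw(o); yw=y0 if yw is None else yw
    t=-((yw-y0+90)%180-90); a=np.radians(y0-t); d=np.array([x,y,z])-p
    print("twist %.1f tx %.2f ty %.2f tz %.2f"%(t,100*(d[0]*np.cos(a)+d[1]*np.sin(a)),100*(d[0]*np.sin(a)-d[1]*np.cos(a)),-100*d[2]),"at",np.round(p,4),"yaw %.1f q7 %.2f F"%(y0,o["qpos"][6]),np.round(o["wrist_force"],1),"open %.4f grip %.1f t %.1f"%(o["opening"],o["finger_force"],o["time_s"]))
E
python3 - <<'E'
from h import *
f=cam("wrist"); save(f,"w1.png",s=1.3); np.save("w1.npy",f,allow_pickle=True); go(.45,-.19,.25,-5.4); print(f["eye"],Rm(f).round(3))
E
```

```text
twist 28.4 tx 16.85 ty -40.27 tz -4.49 at [ 0.2443 -0.575   0.2051] yaw 23.0 q7 -0.05 F [ 0.9  0.  -0.6] open 0.0940 grip 0.0 t 0.2
[ 0.30547103 -0.54921296  0.38353714] [[ 0.392 -0.895 -0.212]
 [-0.92  -0.381 -0.09 ]
 [-0.     0.231 -0.973]]$[0]: bad value
$[0]: bad value
$[0]: bad value
$[0]: bad value
```

View pics/w1.png

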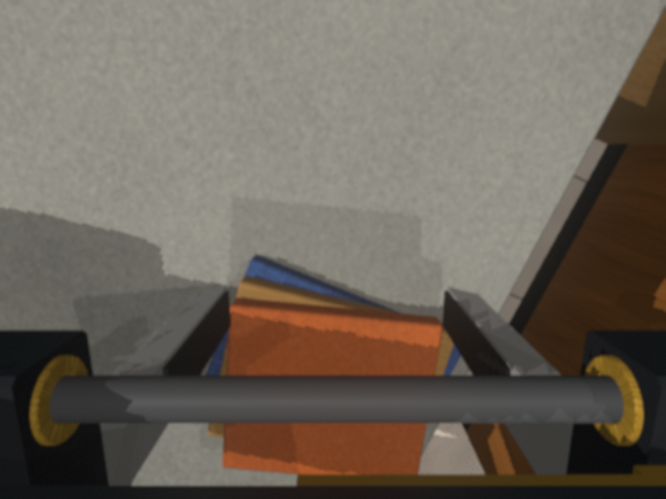

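The moves were refused, so the picture is still the start view: books below the tool, with the fingers at the lower left and right. I'll test which row format the command accepts.

```bash
python3 -m handwheel '[{"tx":0,"ty":0,"tz":-1,"twist":7.1,"claw":9.4}]'; echo; python3 -m handwheel '[{"tx":0,"ty":0,"tz":-1,"twist":7.1}]'; python3 -m handwheel '[{"tz":-1.0,"claw":9.4}]'; python3 -m handwheel --help
```

```text
time_s: 0.28
ee_pos: [0.2439, -0.5744, 0.2137]
tool_rot: [-3.108, -0.439, 0.001]
wrist_force: [-0.9, 0.7, -0.8]
opening: 0.0939
finger_force: 0.0
$[0]: bad value
$[0]: bad value
invalid input: not JSON, or not a number
```

```bash
python3 -m handwheel '[{"tx":0,"ty":0,"tz":-1,"twist":7.1,"claw":9.4},{"tx":0,"ty":0,"tz":-1,"twist":7.1,"claw":9.4},{"tx":0,"ty":0,"tz":-1,"twist":7.1,"claw":9.4}]' >/dev/null; python3 -m handwheel '[{"tx":1.7,"ty":-4,"tz":0,"twist":0,"claw":9.4},{"tx":1.7,"ty":-4,"tz":0,"twist":0,"claw":9.4},{"tx":1.7,"ty":-4,"tz":0,"twist":0,"claw":9.4},{"tx":1.7,"ty":-4,"tz":0,"twist":0,"claw":9.4},{"tx":1.7,"ty":-4,"tz":0,"twist":0,"claw":9.4}]' >/dev/null;python3 -m handwheel '[{"tx":1.7,"ty":-4,"tz":0,"twist":0,"claw":9.4},{"tx":1.7,"ty":-4,"tz":0,"twist":0,"claw":9.4},{"tx":1.7,"ty":-4,"tz":0,"twist":0,"claw":9.4},{"tx":1.7,"ty":-4,"tz":0,"twist":0,"claw":9.4},{"tx":0,"ty":0,"tz":0,"twist":0,"claw":9.4}]'
python3 - <<'E'
from h import *
f=cam("wrist"); save(f,"w2.png",s=1.3); np.save("w2.npy",f,allow_pickle=True); go(.45,-.19,.25,-5.4); print(f["eye"],Rm(f).round(3))
E
```

```text
time_s: 1.37
ee_pos: [0.4262, -0.2384, 0.2457]
tool_rot: [-3.137, 0.134, -0.002]
wrist_force: [0.2, 0.0, 0.6]
opening: 0.0938
finger_force: 0.0
twist 0.4 tx 2.05 ty -5.40 tz -0.44 at [ 0.4245 -0.2418  0.2456] yaw -5.0 q7 -1.22 F [ 0. -1. -0.] open 0.0940 grip 0.0 t 1.4
[ 0.49210213 -0.24430149  0.42431067] [[-0.084 -0.97  -0.228]
 [-0.996  0.082  0.02 ]
 [-0.001  0.229 -0.973]]
```

View pics/w2.png

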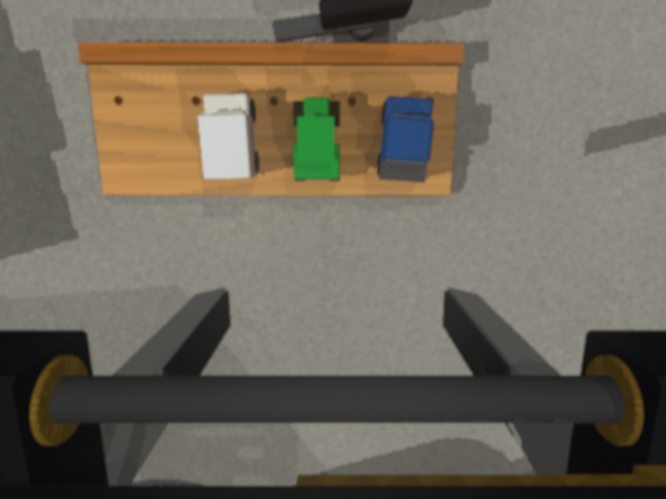

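The wrist view (1.3x) shows the ledge with the ambulance (227,137), tractor (316,140) and pickup (407,138), the lip along the top edge at y=52, the clamp handle at (365,10), and the fingertips at (229,292) and (444,292).

```bash
cat > mw.py <<'E'
from h import *
def rect(p): 
    (c,s,a)=cv2.minAreaRect((p[:,:2]*1000).astype(np.float32)); return np.round(c,1),np.round(s,1),round(a,1)
def measure(f,names=None):
    pc=cloud(f); z=pc[...,2]; hsv=cv2.cvtColor(f["image"],cv2.COLOR_RGB2HSV); H,S,V=[hsv[...,i].astype(int) for i in range(3)]
    near=(f["range_z"]>.15)&(pc[...,0]>.3)
    wood=near&(H>5)&(H<25)&(S>80)
    M={"ledge":wood&(z>.008)&(z<.035),"top":wood&(abs(z-.016)<.004),"lip":wood&(abs(z-.026)<.004),"blue":near&(H>100)&(H<125)&(S>100)&(z>.025),"green":near&(H>45)&(H<80)&(S>100)&(z>.025),
       "white":near&(S<40)&(V>140)&(z>.03),"black":near&(V<50)&(z>.045)&(z<.09)}
    for k,m in M.items():
        if names and k not in names: continue
        n,l,st,_=cv2.connectedComponentsWithStats(m.astype(np.uint8))
        for i in range(1,n):
            if st[i,4]>150:
                p=pc[l==i]; print(k,st[i].tolist(),*rect(p),"z",np.round(np.percentile(p[:,2],[3,50,97])*1000,1))
def proj(f,P):
    h=f["image"].shape[0]; F=h/2/np.tan(np.radians(f["fovy"])/2); c=Rm(f).T@(np.array(P)-f["eye"]); return F*c[0]/c[2]+f["cx"],F*c[1]/c[2]+f["cy"]
E
python3 - <<'E'
from mw import *
f=np.load("w2.npy",allow_pickle=True).item(); measure(f)
o=telemetry.get_obs(); T=R.from_rotvec(o["tool_rot"]).as_matrix()
for s in(-1,1):
  for dx in (-.008,.008): print(np.round(np.array(proj(f,o["ee_pos"]+T@[dx,s*.047,0]))*1.3,1))
E
```

```text
ledge [60, 32, 297, 119, 25353] [ 523.7 -190.3] [330.7 130.9] 85.2 z [13.9 15.7 26.3]
top [67, 49, 287, 102, 20359] [ 515.4 -189.5] [329.8 115.2] 85.0 z [13.8 15.4 17. ]
lip [60, 32, 297, 18, 4758] [ 580.3 -195. ] [330.7  16.8] 84.9 z [23.5 25.3 26.9]
blue [293, 75, 40, 50, 1691] [ 507.1 -305.1] [38.4 51. ] 80.7 z [39.8 57.7 59.7]
green [226, 75, 35, 63, 1853] [ 505.9 -227.8] [38.  66.3] 85.2 z [43.1 58.2 60.6]
white [153, 72, 40, 65, 2283] [ 514.5 -152.6] [39.7 68.5] 86.9 z [41.3 58.  59.8]
black [246, 0, 71, 22, 1170] [ 594.2 -274.5] [67.7 13.3] 85.2 z [47.2 70.  72.6]
[237.7 327.8]
[235.8 293.5]
[449.3 328.4]
[451.7 294.1]
```

```bash
python3 -m handwheel '[{"tx":3.5,"ty":-3,"tz":4,"twist":0,"claw":6.5},{"tx":3.5,"ty":-3,"tz":4,"twist":0,"claw":6.5},{"tx":0,"ty":-2,"tz":4,"twist":0,"claw":6.5},{"tx":0,"ty":0,"tz":0,"twist":0,"claw":6.5},{"tx":0,"ty":0,"tz":0,"twist":0,"claw":6.5}]' 25 >/dev/null; python3 -m handwheel '[{"tx":0,"ty":0,"tz":0,"twist":0,"claw":6.5},{"tx":0,"ty":0,"tz":0,"twist":0,"claw":6.5}]' 25 >/dev/null
python3 - <<'E'
from mw import *
f=cam("wrist"); measure(f,["ledge","white","green"]); go(.512,-.153,.024,-4.9)
o=telemetry.get_obs(); T=R.from_rotvec(o["tool_rot"]).as_matrix()
for s in(-1,1): print(np.round(np.array(proj(f,o["ee_pos"]+T@[.008,s*o["opening"]/2,0])),1))
save(f,"w3.png",s=1)
E
```

```text
ledge [62, 63, 378, 144, 37416] [ 523.6 -189.9] [331.2 130.9] 85.0 z [14.1 15.7 26.2]
green [273, 118, 46, 78, 2930] [ 506.  -227.7] [39.5 66.5] 84.8 z [42.9 58.5 60.5]
white [182, 115, 51, 84, 3744] [ 514.4 -152.7] [39.5 68.7] 87.2 z [41.3 58.  59.5]
twist -0.6 tx 3.23 ty -4.18 tz 13.09 at [ 0.4762 -0.1919  0.1549] yaw -5.5 q7 -1.40 F [-0.6  0.2 -0.2] open 0.0652 grip 0.0 t 2.0
[200.2 223.7]
[315.6 223.8]
```

```bash
python3 -m handwheel '[{"tx":1.6,"ty":-2.1,"tz":1.5,"twist":-0.6,"claw":6.5},{"tx":1.6,"ty":-2.1,"tz":1.5,"twist":0,"claw":6.5},{"tx":0,"ty":0,"tz":2,"twist":0,"claw":6.5},{"tx":0,"ty":0,"tz":0,"twist":0,"claw":6.5},{"tx":0,"ty":0,"tz":0,"twist":0,"claw":6.5}]'; python3 -c 'from h import *;go(.512,-.153,.024,-4.9)'
```

```text
time_s: 2.47
ee_pos: [0.5111, -0.1524, 0.1039]
tool_rot: [3.139, -0.132, -0.001]
wrist_force: [-0.5, -0.8, -0.3]
opening: 0.0649
finger_force: 0.0
twist 0.1 tx 0.09 ty 0.05 tz 7.99 at [ 0.5111 -0.1524  0.1039] yaw -4.8 q7 -1.52 F [-0.5 -0.8 -0.3] open 0.0649 grip 0.0 t 2.5
```

```bash
python3 -m handwheel '[{"tx":0,"ty":0,"tz":3,"twist":0,"claw":6.5},{"tx":0,"ty":0,"tz":3,"twist":0,"claw":6.5},{"tx":0,"ty":0,"tz":2,"twist":0,"claw":6.5},{"tx":0,"ty":0,"tz":0,"twist":0,"claw":2},{"tx":0,"ty":0,"tz":0,"twist":0,"claw":2}]'; python3 -m handwheel '[{"tx":0,"ty":0,"tz":0,"twist":0,"claw":2},{"tx":0,"ty":0,"tz":0,"twist":0,"claw":2},{"tx":0,"ty":0,"tz":0,"twist":0,"claw":2},{"tx":0,"ty":0,"tz":0,"twist":0,"claw":2}]' 25;  python3 -m handwheel '[{"tx":0,"ty":0,"tz":-2,"twist":0,"claw":2},{"tx":0,"ty":0,"tz":-3.5,"twist":0,"claw":2},{"tx":0,"ty":0,"tz":-4,"twist":0,"claw":2},{"tx":0,"ty":0,"tz":-4,"twist":0,"claw":2},{"tx":0,"ty":0,"tz":0,"twist":0,"claw":2}]'
```

```text
time_s: 2.88
ee_pos: [0.5116, -0.1525, 0.0247]
tool_rot: [3.138, -0.133, -0.0]
wrist_force: [-0.5, -0.1, 1.0]
opening: 0.0549
finger_force: 0.0
time_s: 3.22
ee_pos: [0.5126, -0.1522, 0.0255]
tool_rot: [3.138, -0.131, 0.004]
wrist_force: [-3.1, -1.6, 13.0]
opening: 0.0403
finger_force: 24.9
time_s: 3.63
ee_pos: [0.5149, -0.1523, 0.1668]
tool_rot: [3.136, -0.131, 0.016]
wrist_force: [1.4, -0.3, 0.1]
opening: 0.0398
finger_force: 24.8
```

```bash
python3 -m handwheel '[{"tx":-0.5,"ty":-3,"tz":0,"twist":0,"claw":2},{"tx":-0.5,"ty":-3.5,"tz":0,"twist":0,"claw":2},{"tx":-0.5,"ty":-3.5,"tz":0,"twist":0,"claw":2},{"tx":-0.5,"ty":-3.5,"tz":0,"twist":0,"claw":2},{"tx":-0.5,"ty":-3.5,"tz":0,"twist":0,"claw":2}]'>/dev/null; python3 -m handwheel '[{"tx":-0.5,"ty":-3.5,"tz":0,"twist":0,"claw":2},{"tx":-0.5,"ty":-3.5,"tz":0,"twist":0,"claw":2},{"tx":-0.5,"ty":-3.5,"tz":0,"twist":0,"claw":2},{"tx":0,"ty":-2,"tz":0,"twist":0,"claw":2},{"tx":0,"ty":-0,"tz":0,"twist":0,"claw":2}]'; python3 -m handwheel '[{"tx":0,"ty":0,"tz":0,"twist":0,"claw":2},{"tx":0,"ty":0,"tz":0,"twist":0,"claw":2}]' >/dev/null
python3 - <<'E'
from mw import *
f=cam("wrist"); save(f,"w4.png",s=1.3); np.save("w4.npy",f,allow_pickle=True); go(.5,.165,.167,-5)
E
```

```text
time_s: 4.47
ee_pos: [0.496, 0.1506, 0.1598]
tool_rot: [-3.137, 0.122, -0.003]
wrist_force: [-0.8, 0.9, -0.8]
opening: 0.0402
finger_force: 24.8
twist 0.1 tx 0.17 ty -2.05 tz -0.80 at [0.4965 0.1447 0.159 ] yaw -4.9 q7 -2.12 F [ 0.5  0.5 -0.7] open 0.0399 grip 24.8 t 4.7
```

View pics/w4.png

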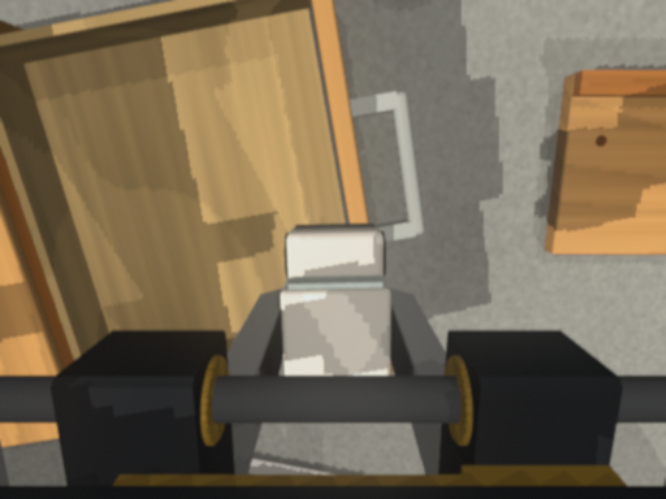

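The view (1.3x) shows the ambulance held at (335,300). The open drawer floor is at (180,180), the front panel at (340,110), the handle at (405,165), and the ledge's left end at the right. The drawer is about 10° off the tool yaw.

```bash
python3 - <<'E'
from mw import *
f=np.load("w4.npy",allow_pickle=True).item(); pc=cloud(f); z=pc[...,2]; y=pc[...,1]
v,u=np.mgrid[:384,:512]; hsv=cv2.cvtColor(f["image"],cv2.COLOR_RGB2HSV); H,S,V=[hsv[...,i].astype(int) for i in range(3)]
wood=(f["range_z"]>.15)&(S>60)&(H>5)&(H<30)&(y>-.0)
for z0,z1 in((.006,.022),(.045,.06),(.07,.085),(.085,.095)):
    n,l,st,_=cv2.connectedComponentsWithStats((wood&(z>z0)&(z<z1)).astype(np.uint8))
    for i in range(1,n):
        if st[i,4]>200: p=pc[l==i]; print(z0,st[i].tolist(),*rect(p),np.round(np.percentile(p[:,2],[3,50,97])*1000,1))
m=(S<60)&(V>100)&(z>.045)&(z<.075)&(y>0)&(u>260)
n,l,st,_=cv2.connectedComponentsWithStats(m.astype(np.uint8))
for i in range(1,n):
    if st[i,4]>150: p=pc[l==i]; print("steel",st[i].tolist(),*rect(p),np.round(np.percentile(p[:,2],[3,50,97])*1000,1))
E
```

```text
0.006 [10, 0, 256, 265, 45323] [538.6 240.9] [230.9 209.1] 5.4 [10.  11.4 16.2]
0.045 [0, 0, 195, 39, 1976] [653.  263.2] [  7.3 161.3] 5.0 [45.7 50.9 52.5]
0.045 [0, 77, 66, 201, 2179] [523.  345.6] [180.7   8.6] 5.1 [45.4 50.7 52.4]
0.07 [240, 0, 44, 172, 2770] [582.2 134.4] [126.5  12. ] 5.2 [75.5 77.2 78.7]
0.07 [0, 143, 50, 143, 602] [500.7 333. ] [119.6   3. ] 4.9 [79.8 82.8 84.9]
0.085 [0, 159, 47, 130, 3187] [491.7 333.9] [ 37.8 109. ] 76.6 [85.5 87.2 88.5]
0.085 [0, 326, 45, 19, 668] [398.5 357.8] [40.  18.2] 87.2 [86.  87.2 88.3]
steel [269, 70, 58, 116, 2187] [549.9 106.7] [90.2 35.1] 5.6 [57.5 63.1 64.6]
```

```bash
python3 -m handwheel '[{"tx":0,"ty":-2,"tz":0,"twist":-5,"claw":2},{"tx":0,"ty":-2,"tz":0,"twist":-5,"claw":2},{"tx":0,"ty":0,"tz":0,"twist":0,"claw":2},{"tx":0,"ty":0,"tz":0,"twist":0,"claw":2}]';python3 -c 'from h import *;go(.488,.186,.023,5.2)'
```

```text
time_s: 5.02
ee_pos: [0.498, 0.1854, 0.1587]
tool_rot: [-3.138, -0.142, 0.0]
wrist_force: [0.3, -0.6, -1.7]
opening: 0.0402
finger_force: 24.8
twist -0.0 tx -0.99 ty -0.15 tz 13.57 at [0.498  0.1854 0.1587] yaw 5.2 q7 -2.04 F [ 0.3 -0.6 -1.7] open 0.0402 grip 24.8 t 5.0
```

```bash
python3 -m handwheel '[{"tx":-0.5,"ty":-0.1,"tz":3,"twist":0,"claw":2},{"tx":-0.5,"ty":0,"tz":3,"twist":0,"claw":2},{"tx":0,"ty":0,"tz":3,"twist":0,"claw":2},{"tx":0,"ty":0,"tz":3,"twist":0,"claw":2},{"tx":0,"ty":0,"tz":1.5,"twist":0,"claw":2}]'; python3 -m handwheel '[{"tx":0,"ty":0,"tz":0,"twist":0,"claw":2},{"tx":0,"ty":0,"tz":0,"twist":0,"claw":6.5},{"tx":0,"ty":0,"tz":0,"twist":0,"claw":6.5},{"tx":0,"ty":0,"tz":0,"twist":0,"claw":6.5},{"tx":0,"ty":0,"tz":0,"twist":0,"claw":6.5}]';  python3 -m handwheel '[{"tx":0,"ty":0,"tz":-3,"twist":0,"claw":6.5},{"tx":0,"ty":0,"tz":-4,"twist":0,"claw":6.5},{"tx":0,"ty":0,"tz":-4,"twist":0,"claw":6.5},{"tx":0,"ty":0,"tz":-4,"twist":0,"claw":6.5},{"tx":0,"ty":0,"tz":0,"twist":0,"claw":6.5}]'
python3 - <<'E'
from mw import *
f=cam("wrist"); save(f,"w5.png"); measure(f,["white"]); go(.505,-.2277,.14,-5)
E
```

```text
time_s: 5.43
ee_pos: [0.4867, 0.1834, 0.0207]
tool_rot: [3.137, 0.138, -0.004]
wrist_force: [-2.8, -3.4, 32.3]
opening: 0.0403
finger_force: 25.2
time_s: 5.85
ee_pos: [0.4884, 0.1856, 0.0245]
tool_rot: [-3.138, -0.142, -0.002]
wrist_force: [0.1, 0.7, -0.2]
opening: 0.0628
finger_force: 0.0
time_s: 6.27
ee_pos: [0.4907, 0.1872, 0.1813]
tool_rot: [-3.136, -0.143, -0.016]
wrist_force: [1.4, 0.5, 0.1]
opening: 0.0649
finger_force: 0.0
white [0, 0, 11, 106, 592] [586.5 388.7] [ 8.3 76. ] 83.4 z [93.9 95.2 96.5]
white [341, 83, 37, 104, 1479] [550.8 100.9] [91.1 30.8] 12.5 z [60.8 63.3 64.7]
white [241, 154, 42, 74, 2937] [489.8 184.2] [68.5 38.9] 6.3 z [36.9 54.  55.6]
twist 10.2 tx 5.13 ty 41.12 tz 3.79 at [0.4898 0.1864 0.1779] yaw 5.2 q7 -2.04 F [-0.1 -0.4 -1.3] open 0.0646 grip 0.0 t 6.3
```

```bash
python3 -m handwheel '[{"tx":0.5,"ty":2,"tz":0,"twist":5.1,"claw":6.5},{"tx":0.5,"ty":3.8,"tz":0,"twist":5.1,"claw":6.5},{"tx":0.5,"ty":3.8,"tz":0,"twist":0,"claw":6.5},{"tx":0.5,"ty":3.8,"tz":0,"twist":0,"claw":6.5},{"tx":0.5,"ty":3.8,"tz":0,"twist":0,"claw":6.5}]' >/dev/null; python3 -m handwheel '[{"tx":0.5,"ty":4,"tz":0,"twist":0,"claw":6.5},{"tx":0.5,"ty":4,"tz":0,"twist":0,"claw":6.5},{"tx":0.5,"ty":4,"tz":0,"twist":0,"claw":6.5},{"tx":0.5,"ty":4,"tz":0,"twist":0,"claw":6.5},{"tx":0.5,"ty":3,"tz":0,"twist":0,"claw":6.5}]' > /dev/null; python3 -m handwheel '[{"tx":0,"ty":2.5,"tz":0,"twist":0,"claw":6.5},{"tx":0,"ty":0,"tz":0,"twist":0,"claw":6.5},{"tx":0,"ty":0,"tz":0,"twist":0,"claw":6.5},{"tx":0,"ty":0,"tz":0,"twist":0,"claw":6.5}]' > /dev/null
python3 - <<'E'
from mw import *
f=cam("wrist"); save(f,"w6.png"); measure(f,["green","blue"]); go(.505,-.2277,.07,-5)
E
```

```text
blue [340, 155, 53, 63, 2472] [ 502.1 -304. ] [38.6 62.9] 80.8 z [38.6 57.4 59.5]
green [265, 156, 42, 71, 2401] [ 506.4 -227.7] [39.2 66.7] 85.6 z [39.8 58.4 60.6]
twist 0.1 tx -0.37 ty 2.65 tz 10.34 at [ 0.511  -0.2016  0.1734] yaw -4.9 q7 -1.40 F [1.3 0.4 0.2] open 0.0649 grip 0.0 t 7.5
```

```bash
python3 -m handwheel '[{"tx":-0.3,"ty":2.6,"tz":0,"twist":0,"claw":6.5},{"tx":0,"ty":0,"tz":3.5,"twist":0,"claw":6.5},{"tx":0,"ty":0,"tz":3.5,"twist":0,"claw":6.5},{"tx":0,"ty":0,"tz":2,"twist":0,"claw":6.5},{"tx":0,"ty":0,"tz":0,"twist":0,"claw":6.5}]'; python3 -c 'from h import *;go(.506,-.2277,.025,-5)'
```

```text
time_s: 7.95
ee_pos: [0.5037, -0.2263, 0.0798]
tool_rot: [-3.136, 0.134, 0.009]
wrist_force: [-0.1, 0.5, -0.5]
opening: 0.0651
finger_force: 0.0
twist 0.1 tx 0.24 ty 0.11 tz 5.48 at [ 0.5037 -0.2263  0.0798] yaw -4.9 q7 -1.38 F [-0.1  0.5 -0.5] open 0.0651 grip 0.0 t 8.0
```

```bash
python3 -m handwheel '[{"tx":0.2,"ty":0.1,"tz":2.5,"twist":0,"claw":6.5},{"tx":0,"ty":0,"tz":2,"twist":0,"claw":6.5},{"tx":0,"ty":0,"tz":0.8,"twist":0,"claw":6.5},{"tx":0,"ty":0,"tz":0,"twist":0,"claw":2},{"tx":0,"ty":0,"tz":0,"twist":0,"claw":2}]'; python3 -m handwheel '[{"tx":0,"ty":0,"tz":0,"twist":0,"claw":2},{"tx":0,"ty":0,"tz":0,"twist":0,"claw":2},{"tx":0,"ty":0,"tz":0,"twist":0,"claw":2},{"tx":0,"ty":0,"tz":0,"twist":0,"claw":2}]' 25;  python3 -m handwheel '[{"tx":0,"ty":0,"tz":-2,"twist":0,"claw":2},{"tx":0,"ty":0,"tz":-3.5,"twist":0,"claw":2},{"tx":0,"ty":0,"tz":-4,"twist":0,"claw":2},{"tx":0,"ty":0,"tz":-4,"twist":0,"claw":2},{"tx":0,"ty":0,"tz":0,"twist":0,"claw":2}]'; python3 -c 'from h import *;go(.598,.196,.16,5.2)'
```

```text
time_s: 8.37
ee_pos: [0.5083, -0.2293, 0.0317]
tool_rot: [3.139, -0.135, 0.001]
wrist_force: [-0.1, 0.4, -0.3]
opening: 0.0554
finger_force: 0.0
time_s: 8.7
ee_pos: [0.5084, -0.2298, 0.0319]
tool_rot: [3.138, -0.136, 0.003]
wrist_force: [-1.6, 2.2, 10.3]
opening: 0.0398
finger_force: 25.0
time_s: 9.12
ee_pos: [0.5108, -0.2309, 0.1735]
tool_rot: [3.135, -0.136, 0.015]
wrist_force: [1.0, -0.4, -0.7]
opening: 0.0396
finger_force: 25.0
twist -10.2 tx 12.56 ty -41.72 tz 1.35 at [ 0.5108 -0.2309  0.1735] yaw -5.0 q7 -1.35 F [ 1.  -0.4 -0.7] open 0.0396 grip 25.0 t 9.1
```

```bash
python3 -m handwheel '[{"tx":1.2,"ty":-2,"tz":0,"twist":-5.1,"claw":2},{"tx":1.2,"ty":-3.8,"tz":0,"twist":-5.1,"claw":2},{"tx":1.2,"ty":-4,"tz":0,"twist":0,"claw":2},{"tx":1.2,"ty":-4,"tz":0,"twist":0,"claw":2},{"tx":1.2,"ty":-4,"tz":0,"twist":0,"claw":2}]' >/dev/null; python3 -m handwheel '[{"tx":1.2,"ty":-4,"tz":0,"twist":0,"claw":2},{"tx":1.2,"ty":-4,"tz":0,"twist":0,"claw":2},{"tx":1.2,"ty":-4,"tz":0,"twist":0,"claw":2},{"tx":1.2,"ty":-4,"tz":0,"twist":0,"claw":2},{"tx":1.2,"ty":-4,"tz":0,"twist":0,"claw":2}]' > /dev/null; python3 -m handwheel '[{"tx":0.5,"ty":-3.5,"tz":0,"twist":0,"claw":2},{"tx":0,"ty":0,"tz":0,"twist":0,"claw":2},{"tx":0,"ty":0,"tz":0,"twist":0,"claw":2},{"tx":0,"ty":0,"tz":0,"twist":0,"claw":2}]' > /dev/null
python3 -c 'from h import *;go(.598,.196,.03,5.2)'
```

```text
twist 0.0 tx -0.27 ty -0.76 tz 13.56 at [0.6014 0.1886 0.1656] yaw 5.2 q7 -1.98 F [ 0.4 -0.1 -1.8] open 0.0396 grip 25.0 t 10.3
```

```bash
python3 -m handwheel '[{"tx":-0.3,"ty":-0.8,"tz":2.5,"twist":0,"claw":2},{"tx":0,"ty":0,"tz":3.5,"twist":0,"claw":2},{"tx":0,"ty":0,"tz":3.5,"twist":0,"claw":2},{"tx":0,"ty":0,"tz":2.5,"twist":0,"claw":2},{"tx":0,"ty":0,"tz":0.8,"twist":0,"claw":2}]'; python3 -m handwheel '[{"tx":0,"ty":0,"tz":0.5,"twist":0,"claw":2},{"tx":0,"ty":0,"tz":0.2,"twist":0,"claw":2},{"tx":0,"ty":0,"tz":0,"twist":0,"claw":6.5},{"tx":0,"ty":0,"tz":0,"twist":0,"claw":6.5},{"tx":0,"ty":0,"tz":0,"twist":0,"claw":6.5}]';  python3 -m handwheel '[{"tx":0,"ty":0,"tz":0,"twist":0,"claw":6.5},{"tx":0,"ty":0,"tz":-3,"twist":0,"claw":6.5},{"tx":0,"ty":0,"tz":-4,"twist":0,"claw":6.5},{"tx":0,"ty":0,"tz":-4,"twist":0,"claw":6.5},{"tx":0,"ty":0,"tz":-4,"twist":0,"claw":6.5}]'
python3 - <<'E'
from mw import *
f=cam("wrist"); save(f,"w7.png"); measure(f,["green","white"]); go(.5,-.304,.14,-9)
E
```

```text
time_s: 10.7
ee_pos: [0.596, 0.1943, 0.034]
tool_rot: [3.136, 0.14, -0.007]
wrist_force: [-0.6, -0.6, -1.7]
opening: 0.0398
finger_force: 25.0
time_s: 11.12
ee_pos: [0.5985, 0.1971, 0.032]
tool_rot: [-3.138, -0.143, -0.003]
wrist_force: [-0.1, -0.2, 0.4]
opening: 0.0564
finger_force: 0.0
time_s: 11.53
ee_pos: [0.5974, 0.197, 0.1829]
tool_rot: [-3.138, -0.143, -0.0]
wrist_force: [-0.7, 0.4, 0.5]
opening: 0.0649
finger_force: 0.0
green [240, 154, 39, 68, 2221] [596.  195.7] [66.8 38.1] 4.8 z [38.4 54.4 56.5]
white [0, 111, 36, 164, 4226] [579.1 396.1] [ 30.1 139.6] 85.9 z [94.  95.3 96.6]
white [345, 203, 23, 51, 592] [571.2  99.1] [52.1 20.1] 15.6 z [60.8 63.3 64.7]
white [243, 254, 36, 19, 635] [515.1 187.3] [18.8 38.3] 8.7 z [33.9 38.3 39.7]
white [242, 275, 39, 14, 505] [501.7 185.2] [13.7 38.9] 4.6 z [51.2 54.1 55.6]
twist 14.2 tx -2.05 ty 51.19 tz 5.13 at [0.6004 0.1983 0.1913] yaw 5.2 q7 -1.99 F [2.4 1.4 8.8] open 0.0653 grip 0.0 t 11.6
```

```bash
python3 -m handwheel '[{"tx":-0.2,"ty":2,"tz":0,"twist":6,"claw":6.5},{"tx":-0.2,"ty":3.8,"tz":0,"twist":6,"claw":6.5},{"tx":-0.2,"ty":4,"tz":0,"twist":0,"claw":6.5},{"tx":-0.2,"ty":4,"tz":0,"twist":0,"claw":6.5},{"tx":-0.2,"ty":4,"tz":0,"twist":0,"claw":6.5}]' >/dev/null; python3 -m handwheel '[{"tx":-0.2,"ty":4,"tz":0,"twist":0,"claw":6.5},{"tx":-0.2,"ty":4,"tz":0,"twist":0,"claw":6.5},{"tx":-0.2,"ty":4,"tz":0,"twist":0,"claw":6.5},{"tx":-0.2,"ty":4,"tz":0,"twist":0,"claw":6.5},{"tx":-0.2,"ty":4,"tz":0,"twist":0,"claw":6.5}]' > /dev/null; python3 -m handwheel '[{"tx":0,"ty":4,"tz":0,"twist":0,"claw":6.5},{"tx":0,"ty":4,"tz":0,"twist":0,"claw":6.5},{"tx":0,"ty":3.5,"tz":0,"twist":0,"claw":6.5},{"tx":0,"ty":0,"tz":0,"twist":0,"claw":6.5},{"tx":0,"ty":0,"tz":0,"twist":0,"claw":6.5}]' > /dev/null
python3 -m handwheel '[{"tx":0,"ty":0,"tz":0,"twist":0,"claw":6.5},{"tx":0,"ty":0,"tz":0,"twist":0,"claw":6.5}]' >/dev/null
python3 - <<'E'
from mw import *
f=cam("wrist"); save(f,"w8.png",s=1.3); measure(f,["ledge","blue","black"]); go(.5,-.304,.07,-9)
E
```

```text
ledge [21, 0, 45, 6, 186] [ 717.5 -117.2] [33.5  8.8] 82.4 z [19.7 24.3 34. ]
ledge [0, 131, 324, 127, 32334] [ 524.1 -190.2] [330.3 132.2] 85.1 z [14.  15.6 26. ]
blue [258, 180, 39, 20, 635] [ 524.2 -308.1] [37.5 18.1] 83.5 z [39.6 41.3 42.7]
blue [257, 201, 40, 35, 1299] [ 499.2 -304.2] [37.2 33.2] 81.4 z [56.3 58.3 59.8]
black [192, 101, 80, 27, 943] [ 599.9 -275.4] [13.2 66.9] 3.3 z [69.3 71.2 72.6]
twist 2.3 tx -2.57 ty 1.84 tz 11.08 at [ 0.5282 -0.2899  0.1808] yaw -6.7 q7 -1.29 F [-0.3  0.2  0.2] open 0.0651 grip 0.0 t 13.1
```

View pics/w8.png

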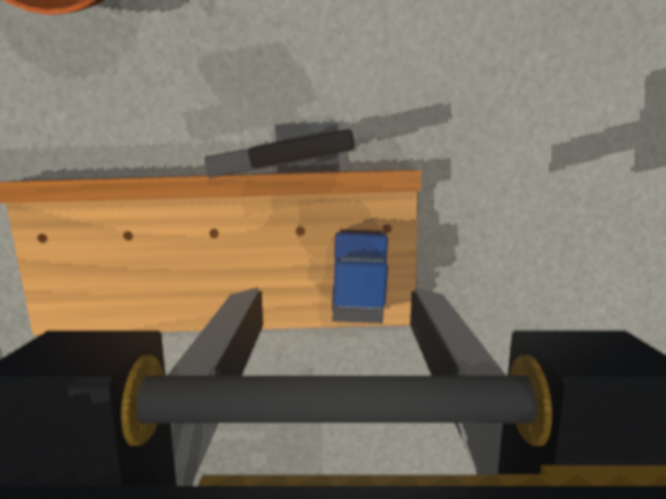

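The ledge now carries only the pickup at (360,275); the clamp handle is at (300,148) and its arm lies behind the lip. The handle measures (599.9,-275.4), against (600.2,-275.2) computed from the ledge.

```bash
python3 -m handwheel '[{"tx":-2.6,"ty":1.8,"tz":0,"twist":1.5,"claw":6.5},{"tx":0,"ty":0,"tz":3.5,"twist":0,"claw":6.5},{"tx":0,"ty":0,"tz":3.5,"twist":0,"claw":6.5},{"tx":0,"ty":0,"tz":2.5,"twist":0,"claw":6.5},{"tx":0,"ty":0,"tz":0,"twist":0,"claw":6.5}]'; python3 -c 'from h import *;go(.5,-.304,.025,-8)'
```

```text
time_s: 13.47
ee_pos: [0.4978, -0.3037, 0.0813]
tool_rot: [-3.13, 0.224, 0.009]
wrist_force: [0.0, 0.5, -0.8]
opening: 0.0652
finger_force: 0.0
twist -0.2 tx 0.22 ty -0.00 tz 5.63 at [ 0.4978 -0.3037  0.0813] yaw -8.2 q7 -1.29 F [ 0.   0.5 -0.8] open 0.0652 grip 0.0 t 13.5
```

```bash
python3 -m handwheel '[{"tx":0.1,"ty":0,"tz":2.5,"twist":0,"claw":6.5},{"tx":0,"ty":0,"tz":2,"twist":0,"claw":6.5},{"tx":0,"ty":0,"tz":1,"twist":0,"claw":6.5},{"tx":0,"ty":0,"tz":0,"twist":0,"claw":2},{"tx":0,"ty":0,"tz":0,"twist":0,"claw":2}]'; python3 -m handwheel '[{"tx":0,"ty":0,"tz":0,"twist":0,"claw":2},{"tx":0,"ty":0,"tz":0,"twist":0,"claw":2},{"tx":0,"ty":0,"tz":0,"twist":0,"claw":2},{"tx":0,"ty":0,"tz":0,"twist":0,"claw":2}]' 35;  python3 -m handwheel '[{"tx":0,"ty":0,"tz":-2,"twist":0,"claw":2},{"tx":0,"ty":0,"tz":-3.5,"twist":0,"claw":2},{"tx":0,"ty":0,"tz":-4,"twist":0,"claw":2},{"tx":0,"ty":0,"tz":-4,"twist":0,"claw":2},{"tx":0,"ty":0,"tz":0,"twist":0,"claw":2}]'; python3 -c 'from h import *;go(.481,.266,.17,5.2)'
```

```text
time_s: 13.88
ee_pos: [0.5014, -0.3061, 0.0317]
tool_rot: [3.133, -0.226, 0.001]
wrist_force: [0.1, -1.3, 0.1]
opening: 0.0549
finger_force: 0.0
time_s: 14.22
ee_pos: [0.5015, -0.3064, 0.0319]
tool_rot: [3.133, -0.227, 0.002]
wrist_force: [-0.8, 1.4, 9.5]
opening: 0.0401
finger_force: 35.0
time_s: 14.63
ee_pos: [0.5037, -0.3078, 0.1737]
tool_rot: [3.129, -0.227, 0.015]
wrist_force: [1.1, -1.2, -1.2]
opening: 0.04
finger_force: 35.0
twist -13.5 tx 2.94 ty -57.35 tz 0.37 at [ 0.5037 -0.3078  0.1737] yaw -8.3 q7 -1.27 F [ 1.1 -1.2 -1.2] open 0.0400 grip 35.0 t 14.6
```

```bash
python3 -m handwheel '[{"tx":0.2,"ty":-2,"tz":0,"twist":-6.7,"claw":2},{"tx":0.2,"ty":-3.5,"tz":0,"twist":-6.7,"claw":2},{"tx":0.2,"ty":-4,"tz":0,"twist":0,"claw":2},{"tx":0.2,"ty":-4,"tz":0,"twist":0,"claw":2},{"tx":0.2,"ty":-4,"tz":0,"twist":0,"claw":2}]' >/dev/null; python3 -m handwheel '[{"tx":0.2,"ty":-4,"tz":0,"twist":0,"claw":2},{"tx":0.2,"ty":-4,"tz":0,"twist":0,"claw":2},{"tx":0.2,"ty":-4,"tz":0,"twist":0,"claw":2},{"tx":0.2,"ty":-4,"tz":0,"twist":0,"claw":2},{"tx":0.2,"ty":-4,"tz":0,"twist":0,"claw":2}]' > /dev/null; python3 -m handwheel '[{"tx":0.2,"ty":-4,"tz":0,"twist":0,"claw":2},{"tx":0.2,"ty":-4,"tz":0,"twist":0,"claw":2},{"tx":0.2,"ty":-4,"tz":0,"twist":0,"claw":2},{"tx":0.2,"ty":-3,"tz":0,"twist":0,"claw":2},{"tx":0,"ty":-2,"tz":0,"twist":0,"claw":2}]' > /dev/null; python3 -m handwheel '[{"tx":0,"ty":0,"tz":0,"twist":0,"claw":2},{"tx":0,"ty":0,"tz":0,"twist":0,"claw":2},{"tx":0,"ty":0,"tz":0,"twist":0,"claw":2}]' >/dev/null
python3 -c 'from h import *;go(.481,.266,.03,5.2)'
```

```text
twist -0.1 tx -0.53 ty -2.89 tz 13.56 at [0.4889 0.2377 0.1656] yaw 5.1 q7 -2.15 F [ 0.6 -1.  -1.8] open 0.0402 grip 35.0 t 16.1
```

```bash
python3 -m handwheel '[{"tx":-0.5,"ty":-2.9,"tz":0,"twist":0,"claw":2},{"tx":0,"ty":0,"tz":3.5,"twist":0,"claw":2},{"tx":0,"ty":0,"tz":3.5,"twist":0,"claw":2},{"tx":0,"ty":0,"tz":3.5,"twist":0,"claw":2},{"tx":0,"ty":0,"tz":2,"twist":0,"claw":2}]'; python3 -m handwheel '[{"tx":0,"ty":0,"tz":0.5,"twist":0,"claw":2},{"tx":0,"ty":0,"tz":0.5,"twist":0,"claw":2},{"tx":0,"ty":0,"tz":0,"twist":0,"claw":6.2},{"tx":0,"ty":0,"tz":0,"twist":0,"claw":6.2},{"tx":0,"ty":0,"tz":0,"twist":0,"claw":6.2}]';  python3 -m handwheel '[{"tx":0,"ty":0,"tz":0,"twist":0,"claw":6.2},{"tx":0,"ty":0,"tz":-3,"twist":0,"claw":6.2},{"tx":0,"ty":0,"tz":-4,"twist":0,"claw":6.2},{"tx":0,"ty":0,"tz":-4,"twist":0,"claw":6.2},{"tx":0,"ty":0,"tz":-4,"twist":0,"claw":6.2}]'; python3 -m handwheel '[{"tx":0,"ty":0,"tz":-4,"twist":0,"claw":3},{"tx":0,"ty":0,"tz":-4,"twist":0,"claw":3},{"tx":0,"ty":0,"tz":-4,"twist":0,"claw":3},{"tx":0,"ty":0,"tz":0,"twist":0,"claw":3},{"tx":0,"ty":0,"tz":0,"twist":0,"claw":3}]'
python3 - <<'E'
from mw import *
f=cam("wrist"); save(f,"w9.png",s=1.3); np.save("w9.npy",f,allow_pickle=True); measure(f,["green","white","blue"]); go(.551,.417,.2,-9.5)
E
```

```text
time_s: 16.55
ee_pos: [0.4804, 0.2647, 0.0376]
tool_rot: [3.137, 0.138, -0.004]
wrist_force: [-0.8, 0.5, -3.2]
opening: 0.0397
finger_force: 35.0
time_s: 16.97
ee_pos: [0.4822, 0.2672, 0.0322]
tool_rot: [-3.137, -0.14, -0.004]
wrist_force: [0.2, -0.1, 0.9]
opening: 0.0562
finger_force: 0.0
time_s: 17.38
ee_pos: [0.4809, 0.2669, 0.1831]
tool_rot: [-3.138, -0.141, -0.001]
wrist_force: [0.9, 0.4, 0.0]
opening: 0.0617
finger_force: 0.0
time_s: 17.8
ee_pos: [0.4819, 0.2673, 0.3034]
tool_rot: [-3.137, -0.14, -0.007]
wrist_force: [0.2, -0.1, -0.4]
opening: 0.0324
finger_force: 0.0
blue [247, 147, 27, 12, 298] [504.1 267.3] [15. 35.] 5.4 z [35.9 37.4 39. ]
blue [246, 161, 28, 25, 673] [478.8 265.8] [32.1 35.6] 5.2 z [52.6 54.3 55.9]
green [306, 58, 33, 56, 1490] [595.4 195.8] [67.3 39.7] 4.4 z [35.6 53.7 56.9]
white [98, 5, 72, 187, 7134] [551.9 417.3] [ 49.9 200.2] 80.3 z [ 93.8  95.5 125.8]
white [380, 92, 29, 74, 849] [549.8 104.9] [89.1 30.1] 5.7 z [59.7 63.3 65. ]
white [306, 143, 33, 54, 1635] [489.7 184. ] [68.2 40.1] 6.0 z [36.7 54.  55.9]
twist 14.6 tx 4.40 ty -15.96 tz 10.15 at [0.4812 0.2669 0.3015] yaw 5.1 q7 -2.14 F [ 0.5 -0.6 -0.5] open 0.0310 grip 0.0 t 17.9
```

View pics/w9.png

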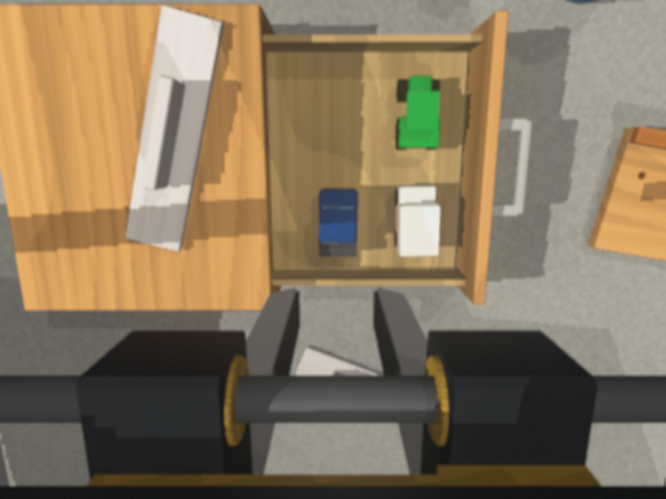

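All three vehicles stand in the drawer: tractor (420,112), ambulance (418,222), pickup (338,222). The straightedge is on the unit at (175,130) and the handle bar at (523,165). I'll work out the bar's position precisely.

```bash
python3 - <<'E'
from mw import *
f=np.load("w9.npy",allow_pickle=True).item(); pc=cloud(f)
e1=np.array([np.cos(np.radians(5.2)),np.sin(np.radians(5.2))]); e2=np.array([-e1[1],e1[0]]); c=np.array([.5386,.2409])
a=(pc[...,:2]-c)@e1*1000; b=(pc[...,:2]-c)@e2*1000; z=pc[...,2]*1000; ok=f["range_z"]>.1
m=ok&(z>59)&(z<70)&(b<-118)&(b>-190)&(abs(a)<80); print("bar b",np.percentile(b[m&(abs(a)<25)],[2,50,98]).round(1),"a",np.percentile(a[m],[1,99]).round(1))
m=ok&(z>70)&(z<85)&(b<-90)&(b>-140)&(abs(a)<100); print("panel",np.percentile(b[m],[2,50,98]).round(1),np.median(z[m]))
m=ok&(z>80)&(z<95)&(b>60)&(abs(a)<60); print("unit front",np.percentile(b[m],[1]).round(1),np.median(z[m]))
m=ok&(z>115)&(z<135)&(b>100)&(b<260); print("rib",*rect(pc[m]))
p=c-.150*e2; print(p); go(*p,.2,5.2)
E
```

```text
bar b [-151.  -145.4 -141.7] a [-45.4  43.4]
panel [-115.3 -108.5 -103.8] 77.26249405818048
unit front [95.8] 87.37296633708891
rib [550.4 417.4] [13.1 89.9] 81.1
[0.55219489 0.09151734]
twist -0.1 tx 5.48 ty 18.11 tz 10.15 at [0.4812 0.2669 0.3015] yaw 5.1 q7 -2.14 F [ 0.5 -0.6 -0.5] open 0.0310 grip 0.0 t 17.9
```

```bash
python3 -m handwheel '[{"tx":1.4,"ty":4,"tz":1,"twist":0,"claw":3},{"tx":1.4,"ty":4,"tz":2,"twist":0,"claw":3},{"tx":1.4,"ty":4,"tz":3,"twist":0,"claw":3},{"tx":1.3,"ty":4,"tz":3,"twist":0,"claw":3},{"tx":0,"ty":1.8,"tz":3,"twist":0,"claw":3}]' >/dev/null;  python3 -m handwheel '[{"tx":0,"ty":0,"tz":3,"twist":0,"claw":3},{"tx":0,"ty":0,"tz":0,"twist":0,"claw":3},{"tx":0,"ty":0,"tz":0,"twist":0,"claw":3},{"tx":0,"ty":0,"tz":0,"twist":0,"claw":3}]'>/dev/null; python3 -c 'from h import *;go(.552,.0945,.09,5.2)'
```

```text
twist -0.0 tx 0.72 ty 2.29 tz 7.62 at [0.5427 0.1166 0.1662] yaw 5.2 q7 -1.88 F [0.5 0.2 1.5] open 0.0302 grip 0.0 t 18.6
```

```bash
python3 -m handwheel '[{"tx":0.7,"ty":2.3,"tz":0,"twist":0,"claw":3},{"tx":0,"ty":0,"tz":3.5,"twist":0,"claw":3},{"tx":0,"ty":0,"tz":3,"twist":0,"claw":3},{"tx":0,"ty":0,"tz":0.5,"twist":0,"claw":3},{"tx":0,"ty":0,"tz":0,"twist":0,"claw":3}]'; python3 - <<'E'
from mw import *
f=cam("wrist"); pc=cloud(f); go(.552,.0945,.043,5.2)
e1=np.array([np.cos(np.radians(5.2)),np.sin(np.radians(5.2))]); e2=np.array([-e1[1],e1[0]]); c=np.array([.5386,.2409])
a=(pc[...,:2]-c)@e1*1000; b=(pc[...,:2]-c)@e2*1000; z=pc[...,2]*1000
m=(f["range_z"]>.1)&(z>60)&(z<68)&(b<-120)&(b>-190)&(a>15)&(a<40); print("bar b",m.sum(),np.percentile(b[m],[2,50,98]).round(1))
print("tool b",((telemetry.get_obs()["ee_pos"][:2]-c)@e2*1000).round(1)); save(f,"w10.png")
E
```

```text
time_s: 19.02
ee_pos: [0.5512, 0.0941, 0.0952]
tool_rot: [-3.138, -0.142, 0.002]
wrist_force: [0.1, 0.2, 0.7]
opening: 0.03
finger_force: 0.0
twist -0.0 tx -0.01 ty -0.03 tz 5.35 at [0.5521 0.0942 0.0965] yaw 5.2 q7 -1.87 F [ 0.2 -0.1  0.7] open 0.0302 grip 0.0 t 19.1
bar b 928 [-151.8 -144.1 -121.2]
tool b -147.3
```

```bash
python3 -m handwheel '[{"tx":0,"ty":0,"tz":2.5,"twist":0,"claw":3},{"tx":0,"ty":0,"tz":2,"twist":0,"claw":3},{"tx":0,"ty":0,"tz":0.8,"twist":0,"claw":3},{"tx":0,"ty":0,"tz":0,"twist":0,"claw":0.5},{"tx":0,"ty":0,"tz":0,"twist":0,"claw":0.5}]' 20; python3 -m handwheel '[{"tx":0,"ty":0,"tz":0,"twist":0,"claw":0.5},{"tx":0,"ty":0,"tz":0,"twist":0,"claw":0.5},{"tx":0,"ty":-1,"tz":0,"twist":0,"claw":0.5},{"tx":0,"ty":-1,"tz":0,"twist":0,"claw":0.5},{"tx":0,"ty":-1,"tz":0,"twist":0,"claw":0.5}]'
```

```text
time_s: 19.48
ee_pos: [0.5524, 0.0938, 0.0436]
tool_rot: [-3.138, -0.141, -0.002]
wrist_force: [0.1, -0.1, 0.3]
opening: 0.02
finger_force: 0.0
time_s: 19.9
ee_pos: [0.5499, 0.1234, 0.0436]
tool_rot: [3.138, 0.139, 0.004]
wrist_force: [-1.0, -1.7, 9.0]
opening: 0.0099
finger_force: 20.0
```

```bash
python3 -m handwheel '[{"tx":0,"ty":-1.5,"tz":0,"twist":0,"claw":0.5},{"tx":0,"ty":-1.5,"tz":0,"twist":0,"claw":0.5},{"tx":0,"ty":-1.5,"tz":0,"twist":0,"claw":0.5},{"tx":0,"ty":-1.5,"tz":0,"twist":0,"claw":0.5},{"tx":0,"ty":-1.5,"tz":0,"twist":0,"claw":0.5}]' |head -4;  python3 -m handwheel '[{"tx":0,"ty":-1.5,"tz":0,"twist":0,"claw":0.5},{"tx":0,"ty":-1.5,"tz":0,"twist":0,"claw":0.5},{"tx":0,"ty":-1.5,"tz":0,"twist":0,"claw":0.5},{"tx":0,"ty":-1.5,"tz":0,"twist":0,"claw":0.5},{"tx":0,"ty":-1,"tz":0,"twist":0,"claw":0.5}]'; python3 -m handwheel '[{"tx":0,"ty":-0.7,"tz":0,"twist":0,"claw":0.5},{"tx":0,"ty":-0.5,"tz":0,"twist":0,"claw":0.5},{"tx":0,"ty":-0.5,"tz":0,"twist":0,"claw":0.5},{"tx":0,"ty":-0.3,"tz":0,"twist":0,"claw":0.5},{"tx":0,"ty":0,"tz":0,"twist":0,"claw":0.5}]'
```

```text
time_s: 20.32
ee_pos: [0.5431, 0.1986, 0.0436]
tool_rot: [-3.138, -0.14, -0.004]
wrist_force: [-0.2, -2.1, 8.4]
time_s: 20.73
ee_pos: [0.5368, 0.2694, 0.0436]
tool_rot: [-3.137, -0.141, -0.004]
wrist_force: [0.8, -2.2, 12.0]
opening: 0.0099
finger_force: 20.0
time_s: 21.15
ee_pos: [0.535, 0.2888, 0.0436]
tool_rot: [-3.137, -0.141, -0.004]
wrist_force: [-1.2, 1.3, 9.7]
opening: 0.0095
finger_force: 20.0
```

```bash
python3 -m handwheel '[{"tx":0,"ty":-0.3,"tz":0,"twist":0,"claw":0.5},{"tx":0,"ty":-0.3,"tz":0,"twist":0,"claw":0.5},{"tx":0,"ty":0,"tz":0,"twist":0,"claw":0.5}]';  python3 -m handwheel '[{"tx":0,"ty":-0.3,"tz":0,"twist":0,"claw":0.5},{"tx":0,"ty":-0.2,"tz":0,"twist":0,"claw":0.5},{"tx":0,"ty":0,"tz":0,"twist":0,"claw":0.5}]'
```

```text
time_s: 21.4
ee_pos: [0.5347, 0.293, 0.0436]
tool_rot: [3.138, 0.139, 0.003]
wrist_force: [-1.2, -5.3, 13.5]
opening: 0.0098
finger_force: 20.0
time_s: 21.65
ee_pos: [0.5349, 0.293, 0.0433]
tool_rot: [3.132, 0.134, 0.001]
wrist_force: [-2.2, -29.8, 25.5]
opening: 0.0097
finger_force: 20.0
```

```bash
python3 -m handwheel '[{"tx":0,"ty":0.2,"tz":0,"twist":0,"claw":0.5},{"tx":0,"ty":0,"tz":0,"twist":0,"claw":3},{"tx":0,"ty":0,"tz":0,"twist":0,"claw":3},{"tx":0,"ty":0,"tz":0,"twist":0,"claw":3},{"tx":0,"ty":0,"tz":0,"twist":0,"claw":3}]';  python3 -m handwheel '[{"tx":0,"ty":0,"tz":-2,"twist":0,"claw":3},{"tx":0,"ty":0,"tz":-4,"twist":0,"claw":3},{"tx":0,"ty":0,"tz":-4,"twist":0,"claw":3},{"tx":0,"ty":0,"tz":-4,"twist":0,"claw":3},{"tx":0,"ty":0,"tz":-4,"twist":0,"claw":3}]'; python3 -m handwheel '[{"tx":-1.5,"ty":0,"tz":-4,"twist":5,"claw":3},{"tx":-1.5,"ty":0,"tz":-1,"twist":5,"claw":3},{"tx":-1,"ty":0,"tz":0,"twist":4.5,"claw":3},{"tx":0,"ty":0,"tz":0,"twist":0,"claw":3},{"tx":0,"ty":0,"tz":0,"twist":0,"claw":3}]'
python3 - <<'E'
from mw import *
f=cam("wrist"); pc=cloud(f); np.save("w11.npy",f,allow_pickle=True); save(f,"w11.png",s=1.3)
e1=np.array([np.cos(np.radians(5.2)),np.sin(np.radians(5.2))]); e2=np.array([-e1[1],e1[0]]); c=np.array([.5386,.2409])
a=(pc[...,:2]-c)@e1*1000; b=(pc[...,:2]-c)@e2*1000; z=pc[...,2]*1000; ok=f["range_z"]>.1
m=ok&(z>70)&(z<82)&(b<130)&(b>50)&(abs(a)<100); print("panel",np.percentile(b[m],[2,50,98]).round(1),m.sum())
m=ok&(z>115)&(z<135)&(b>100)&(b<260)&(a<150)&(a>-150); print("rib",*rect(pc[m]))
measure(f,["white"]); go(.5505,.4175,.15,-9.3)
E
```

```text
time_s: 22.07
ee_pos: [0.5332, 0.2969, 0.0422]
tool_rot: [-3.138, -0.141, -0.0]
wrist_force: [-0.2, -0.2, 0.1]
opening: 0.0297
finger_force: 0.0
time_s: 22.48
ee_pos: [0.5328, 0.2967, 0.224]
tool_rot: [-3.138, -0.141, 0.0]
wrist_force: [-0.5, 0.3, -0.6]
opening: 0.0299
finger_force: 0.0
time_s: 22.9
ee_pos: [0.4937, 0.2961, 0.271]
tool_rot: [3.131, -0.252, 0.0]
wrist_force: [0.3, -0.3, -0.6]
opening: 0.0299
finger_force: 0.0
panel [82.9 88.5 94.7] 2036
rib [550.4 417.6] [12.7 89. ] 80.2
white [105, 45, 61, 190, 7838] [551.8 417.5] [ 50.2 200. ] 80.2 z [ 93.9  95.5 125.8]
white [234, 103, 29, 60, 485] [544.2 294.6] [69.2 17.7] 15.0 z [61.5 63.3 64.8]
twist 0.1 tx 3.61 ty -12.92 tz 12.05 at [0.494  0.2959 0.2705] yaw -9.2 q7 -2.42 F [ 0.2 -0.4 -0.8] open 0.0302 grip 0.0 t 22.9
```

View pics/w11.png

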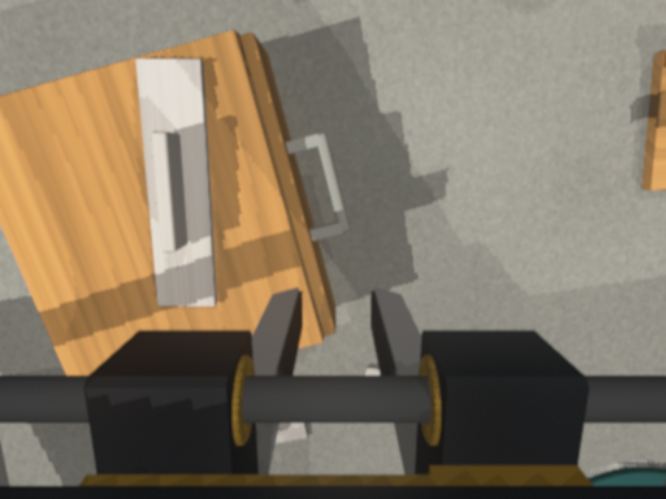

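The view shows the drawer shut: its panel is against the unit front, with the panel's rear face at 94.7 and the unit front at 95.8. The straightedge lies undisturbed at (178,185). I'll grasp its rib next.

```bash
python3 -m handwheel '[{"tx":1.2,"ty":-4,"tz":2,"twist":0.4,"claw":2.8},{"tx":1.2,"ty":-4,"tz":3,"twist":0,"claw":2.8},{"tx":1.2,"ty":-4,"tz":3,"twist":0,"claw":2.8},{"tx":0,"ty":-1,"tz":2,"twist":0,"claw":2.8},{"tx":0,"ty":0,"tz":0,"twist":0,"claw":2.8}]'>/dev/null;python3 -m handwheel '[{"tx":0,"ty":0,"tz":0,"twist":0,"claw":2.8},{"tx":0,"ty":0,"tz":0,"twist":0,"claw":2.8},{"tx":0,"ty":0,"tz":0,"twist":0,"claw":2.8}]' > /dev/null
python3 - <<'E'
from mw import *
f=cam("wrist"); pc=cloud(f); z=pc[...,2]; save(f,"w12.png"); go(.551,.4175,.14,-9.8)
m=(f["range_z"]>.1)&(z>.115)&(z<.135)&(abs(pc[...,0]-.55)<.1)&(abs(pc[...,1]-.4175)<.035); print("rib",*rect(pc[m]),m.sum())
measure(f,["white"])
E
```

```text
twist -0.0 tx 0.48 ty -1.91 tz 4.59 at [0.543  0.3995 0.1859] yaw -9.8 q7 -2.57 F [-0.7 -0.   0.6] open 0.0281 grip 0.0 t 23.7
rib [551.1 418. ] [12.1 89.2] 80.3 1611
white [201, 67, 64, 221, 11013] [558.3 416.8] [ 49.1 186.7] 80.4 z [ 94.1  95.5 125.8]
white [351, 136, 31, 72, 756] [543.3 299.3] [68.9 17.6] 5.1 z [61.3 63.3 64.7]
```

```bash
python3 -m handwheel '[{"tx":0.5,"ty":-1.95,"tz":0,"twist":0,"claw":2.8},{"tx":0,"ty":0,"tz":2.5,"twist":0,"claw":2.8},{"tx":0,"ty":0,"tz":2,"twist":0,"claw":2.8},{"tx":0,"ty":0,"tz":0,"twist":0,"claw":2.8},{"tx":0,"ty":0,"tz":0,"twist":0,"claw":2.8}]'; python3 -c 'from h import *;go(.5512,.418,.1,-9.8)'
```

```text
time_s: 24.08
ee_pos: [0.5506, 0.4179, 0.14]
tool_rot: [3.13, -0.268, -0.0]
wrist_force: [0.8, -0.2, 0.4]
opening: 0.0281
finger_force: 0.0
twist 0.0 tx 0.06 ty -0.02 tz 4.00 at [0.5506 0.4179 0.14  ] yaw -9.8 q7 -2.60 F [ 0.8 -0.2  0.4] open 0.0281 grip 0.0 t 24.1
```

```bash
python3 -m handwheel '[{"tx":0.1,"ty":0,"tz":2.5,"twist":0,"claw":2.8},{"tx":0,"ty":0,"tz":1.2,"twist":0,"claw":2.8},{"tx":0,"ty":0,"tz":0.3,"twist":0,"claw":2.8},{"tx":0,"ty":0,"tz":0,"twist":0,"claw":2.8},{"tx":0,"ty":0,"tz":0,"twist":0,"claw":0.5}]' 40; python3 -m handwheel '[{"tx":0,"ty":0,"tz":0,"twist":0,"claw":0.5},{"tx":0,"ty":0,"tz":0,"twist":0,"claw":0.5},{"tx":0,"ty":0,"tz":0,"twist":0,"claw":0.5},{"tx":0,"ty":0,"tz":0,"twist":0,"claw":0.5}]' 40;  python3 -m handwheel '[{"tx":0,"ty":0,"tz":-1,"twist":0,"claw":0.5},{"tx":0,"ty":0,"tz":-2,"twist":0,"claw":0.5},{"tx":0,"ty":0,"tz":-2,"twist":0,"claw":0.5},{"tx":0,"ty":0,"tz":-2,"twist":0,"claw":0.5},{"tx":0,"ty":0,"tz":0,"twist":0,"claw":0.5}]'
```

```text
time_s: 24.5
ee_pos: [0.5518, 0.4186, 0.1006]
tool_rot: [-3.129, 0.268, -0.001]
wrist_force: [-0.4, 0.4, -0.1]
opening: 0.024
finger_force: 0.0
time_s: 24.83
ee_pos: [0.5517, 0.4186, 0.1005]
tool_rot: [-3.129, 0.268, -0.001]
wrist_force: [-1.2, -1.5, 7.0]
opening: 0.0117
finger_force: 40.0
time_s: 25.25
ee_pos: [0.5527, 0.4196, 0.1743]
tool_rot: [-3.126, 0.267, -0.006]
wrist_force: [0.2, 0.8, -2.0]
opening: 0.0117
finger_force: 40.0
```

```bash
python3 -m handwheel '[{"tx":0,"ty":1,"tz":-1,"twist":-3,"claw":0.5},{"tx":0,"ty":1,"tz":0,"twist":-5,"claw":0.5},{"tx":0,"ty":1,"tz":0,"twist":-6,"claw":0.5},{"tx":0,"ty":1,"tz":0,"twist":-6,"claw":0.5},{"tx":0,"ty":0,"tz":0,"twist":-6,"claw":0.5}]' 55 >/dev/null; python3 -m handwheel '[{"tx":0,"ty":0,"tz":0,"twist":-6,"claw":0.5},{"tx":0,"ty":0,"tz":0,"twist":-6,"claw":0.5},{"tx":0,"ty":0,"tz":0,"twist":-6,"claw":0.5},{"tx":0,"ty":0,"tz":0,"twist":-6,"claw":0.5},{"tx":0,"ty":0,"tz":0,"twist":-6,"claw":0.5}]' |tail -1;  python3 -m handwheel '[{"tx":-2,"ty":0,"tz":0,"twist":-6,"claw":0.5},{"tx":-2,"ty":0,"tz":0,"twist":-6,"claw":0.5},{"tx":-3,"ty":0,"tz":0,"twist":-6,"claw":0.5},{"tx":-3,"ty":0,"tz":0,"twist":-6,"claw":0.5},{"tx":-3,"ty":0,"tz":0,"twist":-6,"claw":0.5}]';  python3 -m handwheel '[{"tx":-3,"ty":0,"tz":0,"twist":-5,"claw":0.5},{"tx":-3,"ty":0,"tz":0,"twist":0,"claw":0.5},{"tx":0,"ty":0,"tz":0,"twist":0,"claw":0.5},{"tx":0,"ty":0,"tz":0,"twist":0,"claw":0.5}]' >/dev/null;python3 -c 'from h import *;go(.5442,-.192,.06,85.1)'
```

```text
finger_force: 55.0
time_s: 26.5
ee_pos: [0.4823, 0.2668, 0.179]
tool_rot: [-2.466, -1.947, 0.001]
wrist_force: [0.7, -0.1, -1.2]
opening: 0.0115
finger_force: 55.0
twist -4.0 tx -39.15 ty 10.57 tz 11.95 at [0.4723 0.2071 0.1795] yaw 81.1 q7 -0.86 F [ 0.7  0.7 -2.5] open 0.0113 grip 55.0 t 26.8
```

```bash
python3 -m handwheel '[{"tx":-3,"ty":0.5,"tz":0,"twist":-2,"claw":0.5},{"tx":-4,"ty":1,"tz":0,"twist":-2,"claw":0.5},{"tx":-4,"ty":1,"tz":0,"twist":0,"claw":0.5},{"tx":-4,"ty":1,"tz":0,"twist":0,"claw":0.5},{"tx":-4,"ty":1,"tz":0,"twist":0,"claw":0.5}]' >/dev/null; python3 -m handwheel '[{"tx":-4,"ty":1,"tz":0,"twist":0,"claw":0.5},{"tx":-4,"ty":1,"tz":0,"twist":0,"claw":0.5},{"tx":-4,"ty":1,"tz":0.5,"twist":0,"claw":0.5},{"tx":-4,"ty":1,"tz":1,"twist":0,"claw":0.5},{"tx":-3,"ty":1,"tz":1,"twist":0,"claw":0.5}]' |tail -1;  python3 -m handwheel '[{"tx":-1,"ty":0.5,"tz":1,"twist":0,"claw":0.5},{"tx":0,"ty":0,"tz":1,"twist":0,"claw":0.5},{"tx":0,"ty":0,"tz":0,"twist":0,"claw":0.5},{"tx":0,"ty":0,"tz":0,"twist":0,"claw":0.5},{"tx":0,"ty":0,"tz":0,"twist":0,"claw":0.5}]' >/dev/null
python3 - <<'E'
from mw import *
go(.5442,-.192,.06,85.1)
f=cam("wrist"); save(f,"w13.png",s=1.3); np.save("w13.npy",f,allow_pickle=True)
g=cam("scene"); save(g,"s2.png",crop=(90,180,330,330),s=3); np.save("s2.npy",g,allow_pickle=True)
E
```

```text
finger_force: 55.0
twist 0.3 tx -0.54 ty 0.86 tz 7.51 at [ 0.5361 -0.1859  0.1351] yaw 85.4 q7 -0.04 F [ 0.2  0.4 -2.2] open 0.0120 grip 55.0 t 28.1
```

View pics/w13.png

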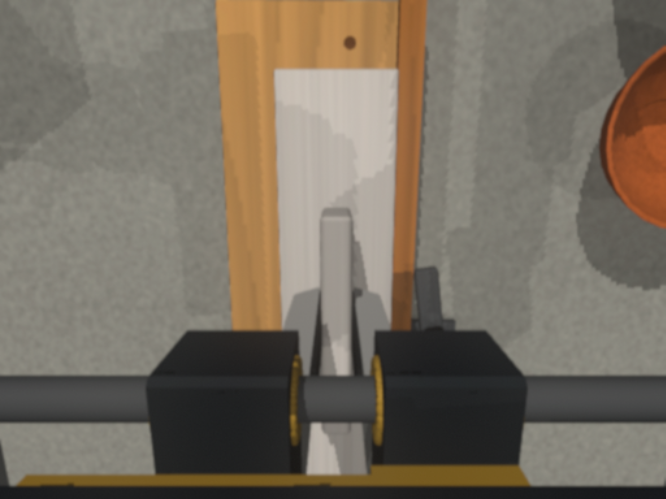

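The straightedge is held above the ledge, its blade at (335,180) and rib at (337,270), with the lip to its right at x≈410. The clamp arm lies off behind the lip at (428,300).

```bash
cat > blade.py <<'E'
from mw import *
EX=np.array([np.cos(np.radians(-4.95)),np.sin(np.radians(-4.95))]); EY=np.array([-EX[1],EX[0]]); O=np.array([.5233,-.1901])
def blade(f,z0,P=O,X=EX,Y=EY,tag="ledge"):
    pc=cloud(f); z=pc[...,2]; hsv=cv2.cvtColor(f["image"],cv2.COLOR_RGB2HSV); S=hsv[...,1].astype(int)
    m=(f["range_z"]>.1)&(abs(z-z0)<.004)&(S<50)
    n,l,st,_=cv2.connectedComponentsWithStats(m.astype(np.uint8)); 
    i=1+np.argmax(st[1:,4]); p=pc[l==i][:,:2]-P
    a=p@X*1000; b=p@Y*1000
    print(tag,"n",len(a),"x",np.percentile(a,[.3,99.7]).round(1),"y",np.percentile(b,[.3,99.7]).round(1),"z",(np.median(pc[l==i][:,2])*1000).round(1))
    # edges per y-bin -> lines
    bs=np.arange(b.min()+5,b.max()-5,4); hi=[];lo=[];yy=[]
    for s in bs:
        k=abs(b-s)<2
        if k.sum()>15: w=a[k]; hi.append(np.percentile(w,98));lo.append(np.percentile(w,2));yy.append(s)
    for nm,e in(("far",hi),("near",lo)):
        c=np.polyfit(yy,e,1); r=np.array(e)-np.polyval(c,yy); k=abs(r)<1.5; c=np.polyfit(np.array(yy)[k],np.array(e)[k],1); print("  ",nm,"edge x at y=0 %.1f slope %.2f deg"%(c[1],np.degrees(c[0])))
def lipface(f):
    pc=cloud(f); z=pc[...,2]; hsv=cv2.cvtColor(f["image"],cv2.COLOR_RGB2HSV); p=pc[...,:2]-O; a=p@EX*1000; b=p@EY*1000
    m=(f["range_z"]>.1)&(abs(z-.026)<.003)&(hsv[...,1]>80)&(a>40)&(a<75)&(abs(b)<165)
    e=[];y=[]
    for s in np.arange(-150,150,5):
        k=m&(abs(b-s)<2.5)
        if k.sum()>12: e.append(np.percentile(a[k],3));y.append(s)
    if len(e)>4:
        c=np.polyfit(y,e,1); print("   lip front x at y=0 %.1f slope %.2f"%(c[1],np.degrees(c[0])),"y",min(y),max(y),"b range",b[m].min().round(1),b[m].max().round(1))
E
python3 - <<'E'
from blade import *
f=np.load("w13.npy",allow_pickle=True).item(); o=telemetry.get_obs(); T=R.from_rotvec(o["tool_rot"]).as_matrix(); z=o["ee_pos"][2]
blade(f,z-.0125+.008); lipface(f); blade(f,z-.0125+.008,o["ee_pos"][:2],T[:2,1],T[:2,0],"tool")
go(*(O+.021*EX),.05,85.05)
E
```

```text
ledge n 14019 x [-12.5  36.7] y [ -0.3 103.5] z 130.0
   far edge x at y=0 36.7 slope -0.85 deg
   near edge x at y=0 -11.7 slope 0.06 deg
   lip front x at y=0 52.1 slope -0.58 y -50 145 b range -51.6 161.8
tool n 14019 x [-24.7  24.4] y [-4.9 98.9] z 130.0
   far edge x at y=0 24.2 slope -0.58 deg
   near edge x at y=0 -24.2 slope 0.33 deg
twist 0.3 tx -0.46 ty 0.85 tz 8.53 at [ 0.5361 -0.1866  0.1353] yaw 85.3 q7 -0.04 F [-0.  -0.5 -1.2] open 0.0116 grip 55.0 t 28.2
```

```bash
python3 -m handwheel '[{"tx":-0.4,"ty":0.8,"tz":1,"twist":0.3,"claw":0.5},{"tx":0,"ty":0,"tz":3,"twist":0,"claw":0.5},{"tx":0,"ty":0,"tz":2.5,"twist":0,"claw":0.5},{"tx":0,"ty":0,"tz":1.5,"twist":0,"claw":0.5},{"tx":0,"ty":0,"tz":0,"twist":0,"claw":0.5}]' >/dev/null; python3 -m handwheel '[{"tx":0,"ty":0,"tz":0,"twist":0,"claw":0.5},{"tx":0,"ty":0,"tz":0,"twist":0,"claw":0.5}]' >/dev/null
python3 - <<'E'
from blade import *
go(*(O+.021*EX+.001*EY),.03,85.05)
f=cam("wrist"); o=telemetry.get_obs(); blade(f,o["ee_pos"][2]-.0125+.008); lipface(f)
E
```

```text
twist -0.1 tx 0.13 ty 0.01 tz 2.60 at [ 0.5441 -0.1922  0.056 ] yaw 84.9 q7 -0.10 F [-0.5  0.3 -1.3] open 0.0117 grip 55.0 t 28.8
ledge n 14113 x [-3.6 45.8] y [-6. 98.] z 50.9
   far edge x at y=0 45.3 slope -0.31 deg
   near edge x at y=0 -3.2 slope 0.40 deg
   lip front x at y=0 50.2 slope 0.04 y -25 130 b range -23.8 131.3
```

```bash
python3 -m handwheel '[{"tx":0.2,"ty":0,"tz":1,"twist":-0.1,"claw":0.5},{"tx":0,"ty":0,"tz":1,"twist":0,"claw":0.5},{"tx":0,"ty":0,"tz":0.5,"twist":0,"claw":0.5},{"tx":0,"ty":0,"tz":0.2,"twist":0,"claw":0.5},{"tx":0,"ty":0,"tz":0,"twist":0,"claw":0.5}]'; python3 -m handwheel '[{"tx":0,"ty":0.2,"tz":0,"twist":0,"claw":0.5},{"tx":0,"ty":0.2,"tz":0,"twist":0,"claw":0.5},{"tx":0,"ty":0,"tz":0,"twist":0,"claw":0.5},{"tx":0,"ty":0,"tz":0,"twist":0,"claw":0.5}]'; python3 -m handwheel '[{"tx":0,"ty":0.2,"tz":0,"twist":0,"claw":0.5},{"tx":0,"ty":0,"tz":0,"twist":0,"claw":0.5},{"tx":0,"ty":0,"tz":0,"twist":0,"claw":0.5}]'
python3 - <<'E'
from blade import *
go(*(O+.025*EX+.001*EY),.03,85.05)
E
```

```text
time_s: 29.23
ee_pos: [0.543, -0.1903, 0.0279]
tool_rot: [-2.315, -2.123, 0.002]
wrist_force: [-11.2, 3.1, 24.2]
opening: 0.0116
finger_force: 55.0
time_s: 29.57
ee_pos: [0.5469, -0.1908, 0.028]
tool_rot: [-2.316, -2.122, 0.002]
wrist_force: [-11.7, 2.0, 23.2]
opening: 0.0115
finger_force: 55.0
time_s: 29.82
ee_pos: [0.5483, -0.191, 0.0279]
tool_rot: [-2.315, -2.122, 0.004]
wrist_force: [-16.3, 2.7, 26.7]
opening: 0.0112
finger_force: 55.0
twist -0.0 tx -0.03 ty -0.00 tz -0.21 at [ 0.5483 -0.191   0.0279] yaw 85.0 q7 -0.12 F [-16.3   2.7  26.7] open 0.0112 grip 55.0 t 29.8
```

```bash
python3 -m handwheel '[{"tx":0,"ty":0,"tz":-0.1,"twist":0,"claw":0.5},{"tx":0,"ty":0.2,"tz":0,"twist":0,"claw":0.5},{"tx":0,"ty":0,"tz":0,"twist":0,"claw":0.5}]'; python3 -m handwheel '[{"tx":0,"ty":0.2,"tz":0,"twist":0,"claw":0.5},{"tx":0,"ty":0,"tz":0,"twist":0,"claw":0.5},{"tx":0,"ty":0,"tz":0,"twist":0,"claw":0.5}]'
```

```text
time_s: 30.07
ee_pos: [0.5484, -0.191, 0.028]
tool_rot: [-2.313, -2.119, 0.008]
wrist_force: [-23.0, 3.1, 25.7]
opening: 0.0115
finger_force: 55.0
time_s: 30.32
ee_pos: [0.5484, -0.191, 0.028]
tool_rot: [-2.311, -2.117, 0.012]
wrist_force: [-38.3, 6.6, 40.2]
opening: 0.0119
finger_force: 55.0
```

```bash
python3 -m handwheel '[{"tx":0,"ty":-0.3,"tz":-0.1,"twist":0,"claw":0.5},{"tx":0,"ty":0,"tz":0,"twist":0,"claw":0.5}]'; python3 -m handwheel '[{"tx":0,"ty":0,"tz":0,"twist":0,"claw":2.4},{"tx":0,"ty":0,"tz":0,"twist":0,"claw":2.4},{"tx":0,"ty":0,"tz":0,"twist":0,"claw":2.4}]'; python3 -c 'from h import *;go(.5484,-.191,.028)'; python3 -m handwheel '[{"tx":0,"ty":0,"tz":-1,"twist":0,"claw":2.4},{"tx":0,"ty":0,"tz":-3,"twist":0,"claw":2.4},{"tx":0,"ty":0,"tz":-4,"twist":0,"claw":2.4},{"tx":0,"ty":0,"tz":-4,"twist":0,"claw":2.4},{"tx":0,"ty":0,"tz":-4,"twist":0,"claw":2.4}]';  python3 -m handwheel '[{"tx":-2,"ty":0,"tz":-4,"twist":0,"claw":2.4},{"tx":-3,"ty":0,"tz":-4,"twist":0,"claw":2.4},{"tx":-3,"ty":0,"tz":0,"twist":0,"claw":2.4},{"tx":-2,"ty":0,"tz":0,"twist":0,"claw":2.4},{"tx":0,"ty":0,"tz":0,"twist":0,"claw":2.4}]' >/dev/null; python3 -m handwheel '[{"tx":0,"ty":0,"tz":0,"twist":0,"claw":2.4},{"tx":0,"ty":0,"tz":0,"twist":0,"claw":2.4}]' >/dev/null
python3 - <<'E'
from blade import *
f=cam("wrist"); save(f,"w14.png",s=1.3); np.save("w14.npy",f,allow_pickle=True)
measure(f,["ledge","black"]); blade(f,.024); lipface(f); go(.6,-.2753,.12,85)
E
```

```text
time_s: 30.48
ee_pos: [0.5484, -0.1909, 0.0288]
tool_rot: [-2.314, -2.121, 0.004]
wrist_force: [-10.3, 1.5, 3.3]
opening: 0.0116
finger_force: 55.0
time_s: 30.73
ee_pos: [0.5506, -0.191, 0.0293]
tool_rot: [-2.316, -2.123, -0.0]
wrist_force: [0.6, 0.5, -0.9]
opening: 0.0234
finger_force: 0.0
twist -0.0 tx -0.02 ty -0.22 tz 0.13 at [ 0.5506 -0.191   0.0293] yaw 85.0 q7 -0.12 F [ 0.6  0.5 -0.9] open 0.0234 grip 0.0 t 30.7
time_s: 31.15
ee_pos: [0.5503, -0.1905, 0.1921]
tool_rot: [-2.315, -2.124, -0.001]
wrist_force: [-0.1, -1.1, -0.1]
opening: 0.0241
finger_force: 0.0
ledge [180, 0, 114, 228, 16423] [ 521.1 -218.6] [272.7 131.4] 84.9 z [14.  15.7 26.2]
ledge [399, 0, 96, 68, 3629] [ 764.1 -140.2] [ 77.6 105. ] 85.0 z [ 8.5 17.1 33.3]
ledge n 6190 x [ 0.5 49.3] y [-98.5  99.3] z 23.4
   far edge x at y=0 48.5 slope 0.15 deg
   near edge x at y=0 1.2 slope 0.08 deg
   lip front x at y=0 50.5 slope 0.14 y -150 105 b range -164.8 104.5
twist 0.1 tx 1.27 ty 5.65 tz 14.04 at [ 0.5426 -0.283   0.2604] yaw 85.1 q7 0.17 F [-0.1  0.8  0. ] open 0.0240 grip 0.0 t 31.8
```

View pics/w14.png

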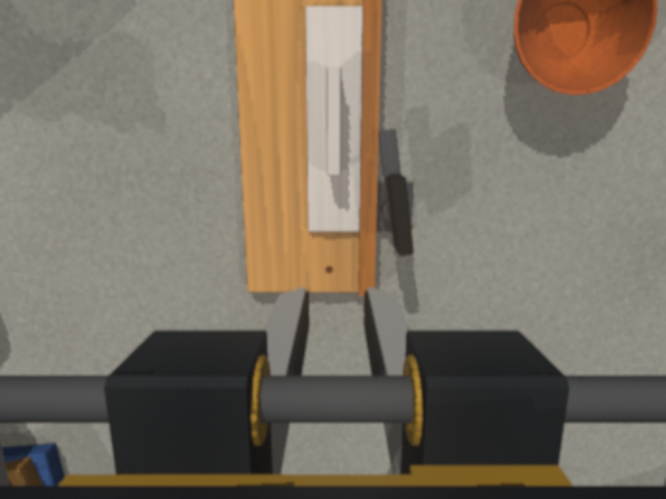

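The straightedge lies on the ledge against the lip at (333,120), centred within 0.5 mm and parallel to the lip (slopes 0.15 and 0.14). The clamp is still off at (400,215). I'll nudge the rib once with closed fingers to make sure it's flush.

```bash
python3 -m handwheel '[{"tx":3,"ty":-1,"tz":2,"twist":0,"claw":0},{"tx":3,"ty":-1.5,"tz":4,"twist":0,"claw":0},{"tx":3,"ty":0,"tz":4,"twist":0,"claw":0},{"tx":0,"ty":0,"tz":4,"twist":0,"claw":0},{"tx":0,"ty":0,"tz":2,"twist":0,"claw":0}]' 20 >/dev/null; python3 -m handwheel '[{"tx":0,"ty":0,"tz":0,"twist":0,"claw":0},{"tx":0,"ty":0,"tz":0,"twist":0,"claw":0},{"tx":0,"ty":0,"tz":0,"twist":0,"claw":0}]' >/dev/null
python3 - <<'E'
from blade import *
go(*(O-.001*EX),.032,85.05)
E
```

```text
twist -0.0 tx 1.30 ty -0.71 tz 8.46 at [ 0.5283 -0.2036  0.1166] yaw 85.0 q7 -0.02 F [-0.8 -0.2  0. ] open 0.0005 grip 0.0 t 32.5
```

```bash
python3 -m handwheel '[{"tx":1.3,"ty":-0.7,"tz":0,"twist":0,"claw":0},{"tx":0,"ty":0,"tz":3,"twist":0,"claw":0},{"tx":0,"ty":0,"tz":3,"twist":0,"claw":0},{"tx":0,"ty":0,"tz":2,"twist":0,"claw":0},{"tx":0,"ty":0,"tz":0.3,"twist":0,"claw":0}]';  python3 -m handwheel '[{"tx":0,"ty":0,"tz":0,"twist":0,"claw":0},{"tx":0,"ty":0.3,"tz":0,"twist":0,"claw":0},{"tx":0,"ty":0,"tz":0,"twist":0,"claw":0},{"tx":0,"ty":0,"tz":0,"twist":0,"claw":0}]';python3 -m handwheel '[{"tx":0,"ty":0.3,"tz":0,"twist":0,"claw":0},{"tx":0,"ty":0,"tz":0,"twist":0,"claw":0},{"tx":0,"ty":0,"tz":0,"twist":0,"claw":0}]' | head -4
python3 - <<'E'
from blade import *
go(*(O+.0065*EX),.032,85.05)
E
```

```text
time_s: 32.87
ee_pos: [0.5209, -0.1901, 0.0306]
tool_rot: [-2.315, -2.122, 0.001]
wrist_force: [-0.3, 0.7, -0.6]
opening: 0.0006
finger_force: 0.0
time_s: 33.2
ee_pos: [0.5255, -0.1908, 0.0334]
tool_rot: [2.314, 2.121, 0.002]
wrist_force: [0.4, -0.6, 0.2]
opening: 0.0006
finger_force: 0.0
time_s: 33.45
ee_pos: [0.5277, -0.1908, 0.0321]
tool_rot: [2.316, 2.123, 0.0]
wrist_force: [0.5, 0.2, -0.3]
twist -0.0 tx 0.03 ty 0.21 tz 0.01 at [ 0.5277 -0.1908  0.0321] yaw 85.0 q7 -0.11 F [ 0.5  0.2 -0.3] open 0.0004 grip 0.0 t 33.5
```

```bash
python3 -m handwheel '[{"tx":0,"ty":0.2,"tz":0,"twist":0,"claw":0},{"tx":0,"ty":0,"tz":0,"twist":0,"claw":0},{"tx":0,"ty":0,"tz":0,"twist":0,"claw":0}]' | sed -n '2p;4p';python3 -m handwheel '[{"tx":0,"ty":0.2,"tz":0,"twist":0,"claw":0},{"tx":0,"ty":0,"tz":0,"twist":0,"claw":0},{"tx":0,"ty":0,"tz":0,"twist":0,"claw":0}]' |  sed -n '2p;4p';python3 -m handwheel '[{"tx":0,"ty":0.15,"tz":0,"twist":0,"claw":0},{"tx":0,"ty":0,"tz":0,"twist":0,"claw":0},{"tx":0,"ty":0,"tz":0,"twist":0,"claw":0}]' |  sed -n '2p;4p'
```

```text
ee_pos: [0.5295, -0.1908, 0.0318]
wrist_force: [0.4, 0.3, -0.3]
ee_pos: [0.53, -0.1909, 0.0316]
wrist_force: [-8.9, 1.1, 6.4]
ee_pos: [0.5301, -0.191, 0.0314]
wrist_force: [-19.0, 2.5, 16.1]
```

```bash
python3 -m handwheel '[{"tx":0,"ty":-0.8,"tz":0,"twist":0,"claw":0},{"tx":0,"ty":-0.5,"tz":-3,"twist":0,"claw":0},{"tx":0,"ty":0,"tz":-4,"twist":0,"claw":3.5},{"tx":-2,"ty":1,"tz":-4,"twist":0,"claw":3.5},{"tx":-3,"ty":2,"tz":-2,"twist":0,"claw":3.5}]' 30 |tail -2;python3 -m handwheel '[{"tx":-3,"ty":2,"tz":-2,"twist":0,"claw":3.5},{"tx":-3,"ty":2,"tz":0,"twist":0,"claw":3.5},{"tx":-2,"ty":0,"tz":0,"twist":0,"claw":3.5},{"tx":0,"ty":0,"tz":0,"twist":0,"claw":3.5},{"tx":0,"ty":0,"tz":0,"twist":0,"claw":3.5}]' >/dev/null;python3 -m handwheel '[{"tx":0,"ty":0,"tz":0,"twist":0,"claw":3.5},{"tx":0,"ty":0,"tz":0,"twist":0,"claw":3.5}]' >/dev/null
cat > hd.py <<'E'
from blade import *
f=cam("wrist"); pc=cloud(f); z=pc[...,2]; p=pc[...,:2]-np.array([.6003,-.2753]); r=np.hypot(p[...,0],p[...,1])
m=(f["range_z"]>.1)&(z>.064)&(z<.078)&(r<.05); print("bar",m.sum(),*rect(pc[m]),np.median(z[m]))
m=(f["range_z"]>.1)&(z>.030)&(z<.040)&(r<.09); print("arm",m.sum(),*rect(pc[m]))
blade(f,.024); lipface(f)
E
python3 - <<'E'
from hd import *
save(f,"w15.png",s=1); go(.6003,-.2753,.09,89)
E
```

```text
opening: 0.0172
finger_force: 0.0
bar 1334 [ 600.  -275.6] [14. 70.] 3.6 0.07109019850518666
arm 890 [ 572.7 -238.2] [86.6 63. ] 77.0
ledge n 6346 x [ 0.4 49.3] y [-98.6  42.9] z 23.4
   far edge x at y=0 48.9 slope 0.69 deg
   near edge x at y=0 1.2 slope -0.17 deg
   lip front x at y=0 50.4 slope 0.18 y -150 40 b range -165.0 42.6
twist -3.9 tx 4.76 ty 2.17 tz 8.83 at [ 0.5778 -0.3225  0.1783] yaw 85.1 q7 0.16 F [ 0.7  0.1 -0.9] open 0.0349 grip 0.0 t 35.2
```

```bash
python3 -m handwheel '[{"tx":2,"ty":1,"tz":2,"twist":-4.3,"claw":3.5},{"tx":2,"ty":1,"tz":3,"twist":-4.2,"claw":3.5},{"tx":0.6,"ty":0.2,"tz":2,"twist":0,"claw":3.5},{"tx":0,"ty":0,"tz":0,"twist":0,"claw":3.5},{"tx":0,"ty":0,"tz":0,"twist":0,"claw":3.5}]'>/dev/null;python3 -m handwheel '[{"tx":0,"ty":0,"tz":0,"twist":0,"claw":3.5},{"tx":0,"ty":0,"tz":0,"twist":0,"claw":3.5}]' >/dev/null; python3 -c 'from h import *; go(.6001,-.2755,.09,93.6)'
```

```text
twist -0.2 tx 0.45 ty -0.12 tz 2.00 at [ 0.6016 -0.2799  0.11  ] yaw 93.4 q7 0.18 F [ 0.2 -0.4  1. ] open 0.0356 grip 0.0 t 35.8
```

```bash
python3 -m handwheel '[{"tx":0.45,"ty":-0.1,"tz":1,"twist":-0.2,"claw":3.5},{"tx":0,"ty":0,"tz":1,"twist":0,"claw":3.5},{"tx":0,"ty":0,"tz":0,"twist":0,"claw":3.5},{"tx":0,"ty":0,"tz":0,"twist":0,"claw":3.5}]'>/dev/null; python3 -c 'from h import *; go(.6001,-.2755,.043,93.6)'; python3 -m handwheel '[{"tx":0,"ty":0,"tz":2,"twist":0,"claw":3.5},{"tx":0,"ty":0,"tz":2,"twist":0,"claw":3.5},{"tx":0,"ty":0,"tz":0.6,"twist":0,"claw":3.5},{"tx":0,"ty":0,"tz":0,"twist":0,"claw":3.5},{"tx":0,"ty":0,"tz":0,"twist":0,"claw":3.5}]'; python3 -c 'from h import *; go(.6001,-.2755,.043,93.6)'
```

```text
twist 0.1 tx -0.13 ty 0.06 tz 4.44 at [ 0.5994 -0.2742  0.0874] yaw 93.7 q7 0.17 F [-0.7  0.4 -0.3] open 0.0354 grip 0.0 t 36.2
time_s: 36.58
ee_pos: [0.6002, -0.2743, 0.0428]
tool_rot: [-2.148, -2.292, -0.0]
wrist_force: [0.4, -0.1, 0.6]
opening: 0.0354
finger_force: 0.0
twist 0.1 tx -0.12 ty -0.01 tz -0.02 at [ 0.6002 -0.2743  0.0428] yaw 93.7 q7 0.15 F [ 0.4 -0.1  0.6] open 0.0354 grip 0.0 t 36.6
```

Close gently on the bar and start turning anticlockwise, which is negative twist.

```bash
python3 -m handwheel '[{"tx":-0.1,"ty":0,"tz":0,"twist":0,"claw":0.8},{"tx":0,"ty":0,"tz":0,"twist":0,"claw":0.8},{"tx":0,"ty":0,"tz":0,"twist":0,"claw":0.8},{"tx":0,"ty":0,"tz":0,"twist":0,"claw":0.8},{"tx":0,"ty":0,"tz":0,"twist":0,"claw":0.8}]' 25; python3 -m handwheel '[{"tx":0,"ty":0,"tz":0,"twist":-3,"claw":0.8},{"tx":0,"ty":0,"tz":0,"twist":-5,"claw":0.8},{"tx":0,"ty":0,"tz":0,"twist":-5,"claw":0.8},{"tx":0,"ty":0,"tz":0,"twist":-5,"claw":0.8},{"tx":0,"ty":0,"tz":0,"twist":-5,"claw":0.8}]'; python3 -c 'from h import *; go(.6001,-.2755,.043,175.1);print(telemetry.get_obs()["moment"])'
```

```text
time_s: 37.0
ee_pos: [0.6002, -0.2755, 0.0429]
tool_rot: [2.148, 2.292, -0.0]
wrist_force: [-2.7, 0.3, 7.1]
opening: 0.0138
finger_force: 25.0
time_s: 37.42
ee_pos: [0.6004, -0.2754, 0.0429]
tool_rot: [1.642, 2.677, 0.0]
wrist_force: [-1.2, -0.2, 5.5]
opening: 0.0139
finger_force: 25.0
twist -58.1 tx 0.03 ty -0.01 tz -0.01 at [ 0.6004 -0.2754  0.0429] yaw 117.0 q7 0.50 F [-1.2 -0.2  5.5] open 0.0139 grip 25.0 t 37.4
[ 0.0800803   0.11532031 -0.05830803]
```

```bash
python3 -m handwheel '[{"tx":0,"ty":0,"tz":0,"twist":-5,"claw":0.8},{"tx":0,"ty":0,"tz":0,"twist":-5,"claw":0.8},{"tx":0,"ty":0,"tz":0,"twist":-5,"claw":0.8},{"tx":0,"ty":0,"tz":0,"twist":-5,"claw":0.8},{"tx":0,"ty":0,"tz":0,"twist":-5,"claw":0.8}]' | sed -n '2p;4,6p'; python3 -m handwheel '[{"tx":0,"ty":0,"tz":0,"twist":-5,"claw":0.8},{"tx":0,"ty":0,"tz":0,"twist":-5,"claw":0.8},{"tx":0,"ty":0,"tz":0,"twist":-5,"claw":0.8},{"tx":0,"ty":0,"tz":0,"twist":-5,"claw":0.8},{"tx":0,"ty":0,"tz":0,"twist":-5,"claw":0.8}]'| sed -n '2p;4,6p';python3 -m handwheel '[{"tx":0,"ty":0,"tz":0,"twist":-3,"claw":0.8},{"tx":0,"ty":0,"tz":0,"twist":-3,"claw":0.8},{"tx":0,"ty":0,"tz":0,"twist":0,"claw":0.8},{"tx":0,"ty":0,"tz":0,"twist":0,"claw":0.8}]' | sed -n '2p;4,6p'; python3 -c 'from h import *; go(.6001,-.2755,.043,175.1);print(telemetry.get_obs()["moment"])'
```

```text
ee_pos: [0.6006, -0.2752, 0.0429]
wrist_force: [0.1, 0.5, 2.8]
opening: 0.0136
finger_force: 25.0
ee_pos: [0.6006, -0.2751, 0.0429]
wrist_force: [1.0, 1.6, 3.9]
opening: 0.0141
finger_force: 25.0
ee_pos: [0.6006, -0.275, 0.0429]
wrist_force: [1.1, 1.6, 6.0]
opening: 0.0138
finger_force: 25.0
twist -2.3 tx 0.05 ty -0.06 tz -0.01 at [ 0.6006 -0.275   0.0429] yaw 172.8 q7 1.35 F [1.1 1.6 6. ] open 0.0138 grip 25.0 t 38.6
[ 0.48282166 -0.25022555  0.07249132]
```

Now step to the stop and watch the moment.

```bash
for k in 1; do python3 -m handwheel '[{"tx":0,"ty":0,"tz":0,"twist":-2,"claw":0.8},{"tx":0,"ty":0,"tz":0,"twist":0,"claw":0.8},{"tx":0,"ty":0,"tz":0,"twist":0,"claw":0.8}]' >/dev/null;python3 -c 'from h import *; go(.6001,-.2755,.043,175.1);print(telemetry.get_obs()["moment"].round(2))'; done; python3 -m handwheel '[{"tx":0,"ty":0,"tz":0,"twist":-2,"claw":0.8},{"tx":0,"ty":0,"tz":0,"twist":0,"claw":0.8},{"tx":0,"ty":0,"tz":0,"twist":0,"claw":0.8}]' >/dev/null;python3 -c 'from h import *; go(.6001,-.2755,.043,175.1);print(telemetry.get_obs()["moment"].round(2))';python3 -m handwheel '[{"tx":0,"ty":0,"tz":0,"twist":-1.5,"claw":0.8},{"tx":0,"ty":0,"tz":0,"twist":0,"claw":0.8},{"tx":0,"ty":0,"tz":0,"twist":0,"claw":0.8}]' >/dev/null;python3 -c 'from h import *; go(.6001,-.2755,.043,175.1);print(telemetry.get_obs()["moment"].round(2))'
```

```text
twist -0.4 tx 0.05 ty -0.06 tz -0.01 at [ 0.6006 -0.275   0.0429] yaw 174.7 q7 1.38 F [0.5 1.5 5.4] open 0.0140 grip 25.0 t 38.8
[ 0.5  -0.29  0.03]
twist 1.6 tx 0.05 ty -0.06 tz -0.01 at [ 0.6006 -0.275   0.0429] yaw 176.7 q7 1.42 F [1.1 2.5 5.4] open 0.0137 grip 25.4 t 39.1
[ 0.69 -0.31 -0.51]
twist 3.1 tx 0.06 ty -0.06 tz -0.01 at [ 0.6007 -0.275   0.0429] yaw 178.2 q7 1.44 F [1.7 3.  6.6] open 0.0143 grip 25.9 t 39.3
[ 0.67 -0.57 -0.56]
```

```bash
python3 -m handwheel '[{"tx":0,"ty":0,"tz":0,"twist":0,"claw":3.5},{"tx":0,"ty":0,"tz":0,"twist":0,"claw":3.5},{"tx":0,"ty":0,"tz":0,"twist":0,"claw":3.5},{"tx":0,"ty":0,"tz":0,"twist":0,"claw":3.5}]';python3 -m handwheel '[{"tx":0,"ty":0,"tz":-2,"twist":0,"claw":3.5},{"tx":0,"ty":0,"tz":-4,"twist":0,"claw":3.5},{"tx":0,"ty":0,"tz":-4,"twist":0,"claw":3.5},{"tx":0,"ty":0,"tz":-4,"twist":0,"claw":3.5},{"tx":0,"ty":0,"tz":-4,"twist":0,"claw":3.5}]';python3 -m handwheel '[{"tx":3,"ty":3,"tz":-4,"twist":0,"claw":3.5},{"tx":3,"ty":4,"tz":-4,"twist":0,"claw":3.5},{"tx":3,"ty":4,"tz":0,"twist":0,"claw":3.5},{"tx":0,"ty":0,"tz":0,"twist":0,"claw":3.5},{"tx":0,"ty":0,"tz":0,"twist":0,"claw":3.5}]' >/dev/null; python3 -m handwheel '[{"tx":0,"ty":0,"tz":0,"twist":0,"claw":3.5},{"tx":0,"ty":0,"tz":0,"twist":0,"claw":3.5}]' >/dev/null
python3 - <<'E'
from hd import *
save(f,"w16.png",s=1.2); go(.6,-.2755,.3)
g=cam("scene"); save(g,"s3.png",crop=(110,110,370,310),s=3)
E
```

```text
time_s: 39.67
ee_pos: [0.5998, -0.2754, 0.042]
tool_rot: [-0.049, -3.141, 0.0]
wrist_force: [-0.8, -0.0, -0.0]
opening: 0.0346
finger_force: 0.0
time_s: 40.08
ee_pos: [0.5996, -0.2751, 0.2241]
tool_rot: [-0.048, -3.141, -0.0]
wrist_force: [0.4, -0.6, 0.8]
opening: 0.0349
finger_force: 0.0
bar 546 [ 599.2 -274.9] [14.2 68.3] 84.7 0.07111112391014254
arm 466 [ 558.1 -267.4] [41.  94.9] 65.5
ledge n 4569 x [-20.5  46.5] y [-103.9   94.3] z 23.4
   far edge x at y=0 37.4 slope 6.74 deg
   near edge x at y=0 -10.5 slope 6.53 deg
   lip front x at y=0 50.6 slope 0.12 y -150 145 b range -164.9 164.9
twist -0.0 tx -6.58 ty -8.02 tz -2.36 at [ 0.5368 -0.1932  0.2764] yaw 178.2 q7 1.51 F [ 0.2 -0.1 -0.7] open 0.0351 grip 0.0 t 40.7
```

View pics/w16.png

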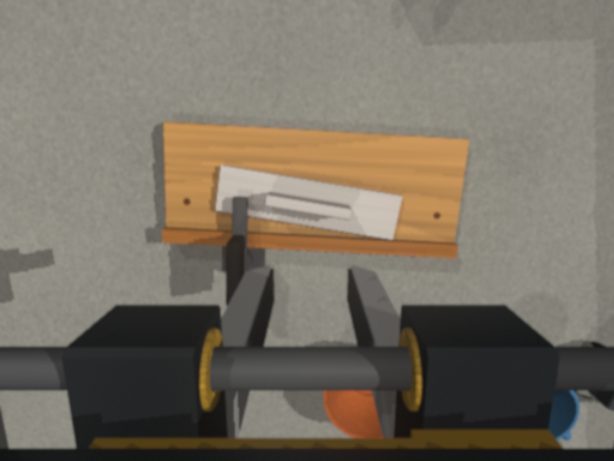

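View pics/s3.png

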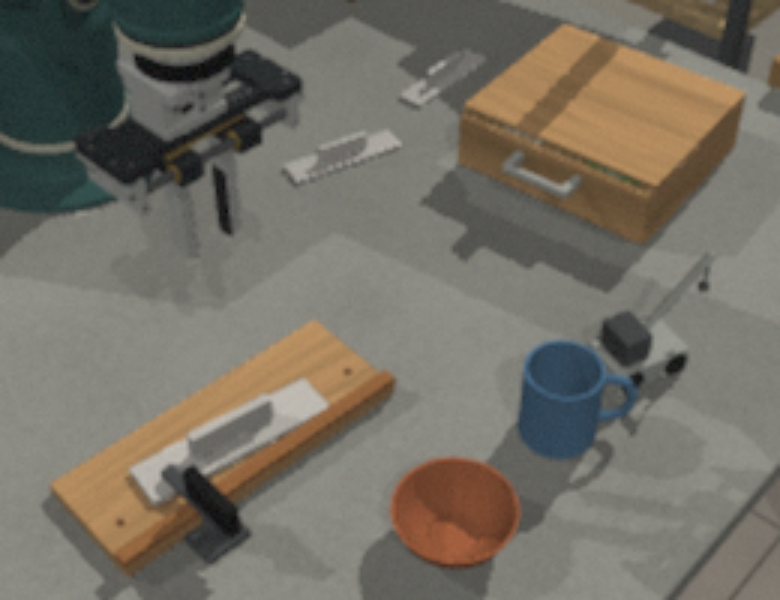

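The clamp is on: the arm is at (240,230) and the bar measures 174.7°, q≈1.5. The arm tip, though, clipped the rib's end on its sweep. The straightedge now sits at (308,205), turned about 6.6° off the lip. With the blade midway, the rib corner is 62 mm from the clamp axis and the arm is 75 mm long, so the sweep can't clear it.

To mend this I will:
1. Slide the blade flush about 23 mm towards +y.
2. Turn the clamp off, check the blade is flush, and turn the clamp on, which now clears the rib.
3. Slide the blade along the lip to the middle, under the arm.

```bash
python3 -m handwheel '[{"tx":0,"ty":0,"tz":0,"twist":7.1,"claw":2.8},{"tx":0,"ty":0,"tz":0,"twist":7.1,"claw":2.8},{"tx":0,"ty":0,"tz":0,"twist":7.1,"claw":2.8},{"tx":0,"ty":0,"tz":0,"twist":7.1,"claw":2.8},{"tx":0,"ty":0,"tz":0,"twist":7.1,"claw":2.8}]' >/dev/null; python3 -m handwheel '[{"tx":0,"ty":0,"tz":0,"twist":7.1,"claw":2.8},{"tx":0,"ty":0,"tz":0,"twist":7.1,"claw":2.8},{"tx":0,"ty":0,"tz":0,"twist":7.1,"claw":2.8},{"tx":0,"ty":0,"tz":0,"twist":7.1,"claw":2.8},{"tx":0,"ty":0,"tz":0,"twist":7.1,"claw":2.8}]' >/dev/null; python3 -m handwheel '[{"tx":0,"ty":0,"tz":0,"twist":7.1,"claw":2.8},{"tx":0,"ty":0,"tz":0,"twist":7.1,"claw":2.8},{"tx":0,"ty":0,"tz":2,"twist":7.1,"claw":2.8},{"tx":0,"ty":0,"tz":4,"twist":7.1,"claw":2.8},{"tx":0,"ty":0,"tz":0,"twist":0,"claw":2.8}]' >/dev/null;  python3 -m handwheel '[{"tx":0,"ty":0,"tz":0,"twist":0,"claw":2.8},{"tx":0,"ty":0,"tz":0,"twist":0,"claw":2.8},{"tx":0,"ty":0,"tz":0,"twist":0,"claw":2.8}]' >/dev/null
cat > rib.py <<'E'
from blade import *
def rib(f):
    pc=cloud(f); z=pc[...,2]; p=pc[...,:2]-O; S=cv2.cvtColor(f["image"],cv2.COLOR_RGB2HSV)[...,1].astype(int); a=p@EX; b=p@EY
    m=(f["range_z"]>.1)&(abs(z-.054)<.006)&(S<60)&(a>-.03)&(a<.045)&(abs(b)<.1)
    n,l,st,_=cv2.connectedComponentsWithStats(m.astype(np.uint8)); i=1+np.argmax(st[1:,4])
    q=pc[l==i]; print("rib",*rect(q),"ledge x,y:",np.round([np.median(a[l==i])*1000,(b[l==i].min()+b[l==i].max())*500],1),len(q)); 
E
python3 - <<'E'
from rib import *
f=cam("wrist"); rib(f); go(.536,-.196,.1,78.4); blade(f,.024); save(f,"w17.png")
E
```

```text
rib [ 536.1 -196.1] [88.9 11.7] 78.8 ledge x,y: [13.1 -4.7] 938
twist 0.6 tx -0.35 ty -0.07 tz 11.85 at [ 0.5374 -0.1927  0.2185] yaw 79.0 q7 -0.12 F [-0.5  0.3 -0.2] open 0.0279 grip 0.0 t 42.3
ledge n 6154 x [-19.8  46.8] y [-103.3   94.2] z 23.5
   far edge x at y=0 37.6 slope 6.61 deg
   near edge x at y=0 -10.1 slope 6.44 deg
```

```bash
python3 -m handwheel '[{"tx":-0.35,"ty":-0.05,"tz":2,"twist":0.4,"claw":2.8},{"tx":0,"ty":0,"tz":4,"twist":0,"claw":2.8},{"tx":0,"ty":0,"tz":4,"twist":0,"claw":2.8},{"tx":0,"ty":0,"tz":2,"twist":0,"claw":2.8},{"tx":0,"ty":0,"tz":0,"twist":0,"claw":2.8}]' >/dev/null; python3 -m handwheel '[{"tx":0,"ty":0,"tz":0,"twist":0,"claw":2.8},{"tx":0,"ty":0,"tz":0,"twist":0,"claw":2.8}]' >/dev/null; python3 -c 'from h import *; go(.5361,-.1961,.031,78.6)'
```

```text
twist -0.1 tx -0.02 ty -0.06 tz 6.80 at [ 0.5367 -0.1961  0.099 ] yaw 78.5 q7 -0.21 F [-0.7  0.2  0.3] open 0.0278 grip 0.0 t 42.9
```

```bash
python3 -m handwheel '[{"tx":0,"ty":-0.05,"tz":3,"twist":0,"claw":2.8},{"tx":0,"ty":0,"tz":2.5,"twist":0,"claw":2.8},{"tx":0,"ty":0,"tz":1.2,"twist":0,"claw":2.8},{"tx":0,"ty":0,"tz":0,"twist":0,"claw":2.8},{"tx":0,"ty":0,"tz":0,"twist":0,"claw":2.8}]' 30 >/dev/null; python3 -m handwheel '[{"tx":0,"ty":0,"tz":0,"twist":0,"claw":0.5},{"tx":0,"ty":0,"tz":0,"twist":0,"claw":0.5},{"tx":0,"ty":0,"tz":0,"twist":0,"claw":0.5},{"tx":0,"ty":0,"tz":0,"twist":0,"claw":0.5},{"tx":0,"ty":0,"tz":0,"twist":0,"claw":0.5}]'; python3 -m handwheel '[{"tx":0.7,"ty":0,"tz":0,"twist":-1,"claw":0.5},{"tx":0.7,"ty":0,"tz":0,"twist":-2,"claw":0.5},{"tx":0.7,"ty":0,"tz":0,"twist":-2,"claw":0.5},{"tx":0.7,"ty":0,"tz":0,"twist":-1.5,"claw":0.5},{"tx":0,"ty":0,"tz":0,"twist":0,"claw":0.5}]';python3 -c 'from blade import *; go(*(O+.021*EX+.023*EY),.031,85.05)'
```

```text
time_s: 43.73
ee_pos: [0.5356, -0.196, 0.0311]
tool_rot: [2.433, 1.985, 0.001]
wrist_force: [-1.1, -0.2, 10.6]
opening: 0.012
finger_force: 30.0
time_s: 44.15
ee_pos: [0.5405, -0.1674, 0.0311]
tool_rot: [2.313, 2.123, 0.002]
wrist_force: [-0.4, 5.4, 9.0]
opening: 0.0122
finger_force: 30.0
twist 0.0 tx -0.11 ty 0.58 tz 0.01 at [ 0.5405 -0.1674  0.0311] yaw 85.1 q7 -0.23 F [-0.4  5.4  9. ] open 0.0122 grip 30.0 t 44.1
```

```bash
python3 -m handwheel '[{"tx":-0.1,"ty":0.4,"tz":0,"twist":0,"claw":0.5},{"tx":0,"ty":0.4,"tz":0,"twist":0,"claw":0.5},{"tx":0,"ty":0.2,"tz":0,"twist":0,"claw":0.5},{"tx":0,"ty":0,"tz":0,"twist":0,"claw":0.5},{"tx":0,"ty":0,"tz":0,"twist":0,"claw":0.5}]' | sed -n '2p;4p'; python3 -m handwheel '[{"tx":0,"ty":0.2,"tz":0,"twist":0,"claw":0.5},{"tx":0,"ty":0,"tz":0,"twist":0,"claw":0.5},{"tx":0,"ty":0,"tz":0,"twist":0,"claw":0.5}]' | sed -n '2p;4p';  python3 -m handwheel '[{"tx":0,"ty":0.2,"tz":0,"twist":0,"claw":0.5},{"tx":0,"ty":0,"tz":0,"twist":0,"claw":0.5},{"tx":0,"ty":0,"tz":0,"twist":0,"claw":0.5}]' | sed -n '2p;4p';python3 -c 'from blade import *; go(*(O+.025*EX+.023*EY),.031,85.05)'
```

```text
ee_pos: [0.5494, -0.1699, 0.0311]
wrist_force: [-7.5, 2.1, 16.7]
ee_pos: [0.5502, -0.1701, 0.031]
wrist_force: [-16.2, 3.3, 24.5]
ee_pos: [0.5502, -0.1701, 0.0308]
wrist_force: [-31.1, 5.1, 39.1]
twist -0.1 tx 0.07 ty -0.01 tz -0.02 at [ 0.5502 -0.1701  0.0308] yaw 84.9 q7 -0.23 F [-31.1   5.1  39.1] open 0.0117 grip 30.0 t 45.1
```

```bash
python3 -m handwheel '[{"tx":0,"ty":-0.2,"tz":-0.1,"twist":0,"claw":0.5},{"tx":0.1,"ty":0,"tz":0,"twist":0,"claw":0.5},{"tx":0.1,"ty":0,"tz":0,"twist":0,"claw":0.5},{"tx":0,"ty":0,"tz":0,"twist":0,"claw":0.5}]'; python3 -m handwheel '[{"tx":0,"ty":0,"tz":0,"twist":0,"claw":2.4},{"tx":0,"ty":0,"tz":0,"twist":0,"claw":2.4},{"tx":0,"ty":-0.1,"tz":0,"twist":0,"claw":2.4},{"tx":0,"ty":0,"tz":0,"twist":0,"claw":2.4}]' |tail -2;  python3 -m handwheel '[{"tx":0,"ty":0,"tz":-1,"twist":0,"claw":2.4},{"tx":0,"ty":0,"tz":-3,"twist":0,"claw":2.4},{"tx":0,"ty":0,"tz":-4,"twist":0,"claw":2.4},{"tx":0,"ty":0,"tz":-4,"twist":0,"claw":2.4},{"tx":0,"ty":0,"tz":-4,"twist":0,"claw":2.4}]' >/dev/null;  python3 -m handwheel '[{"tx":-2,"ty":0,"tz":-4,"twist":0,"claw":2.4},{"tx":-2.5,"ty":0,"tz":-2,"twist":0,"claw":2.4},{"tx":-2.5,"ty":0,"tz":0,"twist":0,"claw":2.4},{"tx":0,"ty":0,"tz":0,"twist":0,"claw":2.4},{"tx":0,"ty":0,"tz":0,"twist":0,"claw":2.4}]' >/dev/null; python3 -m handwheel '[{"tx":0,"ty":0,"tz":0,"twist":0,"claw":2.4},{"tx":0,"ty":0,"tz":0,"twist":0,"claw":2.4}]' >/dev/null
python3 - <<'E'
from hd import *
from rib import rib
rib(f); go(.6001,-.2755,.09,174.9); save(f,"w18.png")
E
```

```text
time_s: 45.4
ee_pos: [0.5503, -0.1687, 0.0309]
tool_rot: [-2.318, -2.119, 0.003]
wrist_force: [-7.1, -1.1, 1.8]
opening: 0.0117
finger_force: 30.0
opening: 0.0242
finger_force: 0.0
bar 797 [ 600.1 -274.8] [13.3 69.5] 85.1 0.07110526276511503
arm 556 [ 579.7 -273.6] [ 16.2 107.4] 85.1
ledge n 6162 x [ 0.6 49.3] y [-72.2 122.7] z 23.4
   far edge x at y=0 48.5 slope 0.14 deg
   near edge x at y=0 1.3 slope 0.05 deg
   lip front x at y=0 50.5 slope 0.13 y -105 145 b range -164.8 148.6
rib [ 550.1 -169.4] [89.1 11.9] 84.8 ledge x,y: [24.5 23. ] 900
twist -89.9 tx -5.89 ty -3.52 tz 15.81 at [ 0.5445 -0.2352  0.2481] yaw 85.0 q7 0.05 F [-0.3 -0.5 -0. ] open 0.0241 grip 0.0 t 46.8
```

The blade is flush at y=+23 (parallel, rib at x 24.5). Next I'll go back to the clamp handle.

```bash
python3 -m handwheel '[{"tx":0,"ty":1,"tz":0,"twist":-7.1,"claw":3.5},{"tx":0,"ty":1,"tz":0,"twist":-7.1,"claw":3.5},{"tx":0,"ty":1,"tz":0,"twist":-7.1,"claw":3.5},{"tx":0,"ty":1,"tz":0,"twist":-7.1,"claw":3.5},{"tx":0,"ty":1,"tz":0,"twist":-7.1,"claw":3.5}]' 25 >/dev/null; python3 -m handwheel '[{"tx":0,"ty":0,"tz":0,"twist":-7.1,"claw":3.5},{"tx":0,"ty":0,"tz":0,"twist":-7.1,"claw":3.5},{"tx":0,"ty":0,"tz":0,"twist":-7.1,"claw":3.5},{"tx":0,"ty":0,"tz":0,"twist":-7.1,"claw":3.5},{"tx":0,"ty":0,"tz":0,"twist":-7.1,"claw":3.5}]' >/dev/null; python3 -m handwheel '[{"tx":0,"ty":0,"tz":2,"twist":-7.1,"claw":3.5},{"tx":0,"ty":0,"tz":4,"twist":-7.1,"claw":3.5},{"tx":0,"ty":0,"tz":4,"twist":-4.7,"claw":3.5},{"tx":0,"ty":0,"tz":0,"twist":0,"claw":3.5},{"tx":0,"ty":0,"tz":0,"twist":0,"claw":3.5}]' >/dev/null; python3 -m handwheel '[{"tx":0,"ty":0,"tz":0,"twist":0,"claw":3.5},{"tx":0,"ty":0,"tz":0,"twist":0,"claw":3.5}]' >/dev/null; python3 -c 'from h import *; go(.6001,-.2755,.09,174.9)'
```

```text
twist -0.2 tx -0.99 ty -4.64 tz 6.08 at [ 0.5943 -0.2284  0.1508] yaw 174.7 q7 1.35 F [ 0.7 -0.5  0.5] open 0.0352 grip 0.0 t 48.2
```

```bash
python3 -m handwheel '[{"tx":-0.5,"ty":-2.3,"tz":0,"twist":-0.2,"claw":3.5},{"tx":-0.5,"ty":-2.3,"tz":0,"twist":0,"claw":3.5},{"tx":0,"ty":0,"tz":3,"twist":0,"claw":3.5},{"tx":0,"ty":0,"tz":3,"twist":0,"claw":3.5},{"tx":0,"ty":0,"tz":0,"twist":0,"claw":3.5}]' >/dev/null; python3 -m handwheel '[{"tx":0,"ty":0,"tz":0,"twist":0,"claw":3.5},{"tx":0,"ty":0,"tz":0,"twist":0,"claw":3.5}]' >/dev/null; python3 -c 'from h import *; go(.6001,-.2755,.043,174.9)'
```

```text
twist 0.1 tx 0.01 ty -0.04 tz 4.78 at [ 0.6002 -0.2751  0.0908] yaw 175.0 q7 1.39 F [-0.1 -0.6  0.9] open 0.0354 grip 0.0 t 48.8
```

```bash
python3 -m handwheel '[{"tx":0,"ty":0,"tz":2,"twist":0,"claw":3.5},{"tx":0,"ty":0,"tz":2,"twist":0,"claw":3.5},{"tx":0,"ty":0,"tz":0.8,"twist":0,"claw":3.5},{"tx":0,"ty":0,"tz":0,"twist":0,"claw":0.8},{"tx":0,"ty":0,"tz":0,"twist":0,"claw":0.8}]' 25 >/dev/null; python3 -m handwheel '[{"tx":0,"ty":0,"tz":0,"twist":0,"claw":0.8},{"tx":0,"ty":0,"tz":0,"twist":0,"claw":0.8},{"tx":0,"ty":0,"tz":0,"twist":0,"claw":0.8},{"tx":0,"ty":0,"tz":0,"twist":4,"claw":0.8},{"tx":0,"ty":0,"tz":0,"twist":5,"claw":0.8}]'; python3 -m handwheel '[{"tx":0,"ty":0,"tz":0,"twist":5,"claw":0.8},{"tx":0,"ty":0,"tz":0,"twist":5,"claw":0.8},{"tx":0,"ty":0,"tz":0,"twist":5,"claw":0.8},{"tx":0,"ty":0,"tz":0,"twist":5,"claw":0.8},{"tx":0,"ty":0,"tz":0,"twist":5,"claw":0.8}]' | sed -n '2p;4,6p'; python3 -m handwheel '[{"tx":0,"ty":0,"tz":0,"twist":5,"claw":0.8},{"tx":0,"ty":0,"tz":0,"twist":5,"claw":0.8},{"tx":0,"ty":0,"tz":0,"twist":5,"claw":0.8},{"tx":0,"ty":0,"tz":0,"twist":5,"claw":0.8},{"tx":0,"ty":0,"tz":0,"twist":5,"claw":0.8}]' | sed -n '2p;4,6p'; python3 -m handwheel '[{"tx":0,"ty":0,"tz":0,"twist":5,"claw":0.8},{"tx":0,"ty":0,"tz":0,"twist":5,"claw":0.8},{"tx":0,"ty":0,"tz":0,"twist":5,"claw":0.8},{"tx":0,"ty":0,"tz":0,"twist":5,"claw":0.8},{"tx":0,"ty":0,"tz":0,"twist":2,"claw":0.8}]' | sed -n '2p;4,6p'; python3 -c 'from h import *; go(.6001,-.2755,.043,89.1);print(telemetry.get_obs()["moment"].round(2))'
```

```text
time_s: 49.62
ee_pos: [0.5998, -0.2748, 0.0417]
tool_rot: [0.385, 3.116, 0.001]
wrist_force: [-1.1, 3.7, 7.3]
opening: 0.0136
finger_force: 25.0
ee_pos: [0.5999, -0.2747, 0.0417]
wrist_force: [-0.6, 3.1, 5.5]
opening: 0.014
finger_force: 25.0
ee_pos: [0.6, -0.2747, 0.0417]
wrist_force: [-0.0, 3.6, 5.1]
opening: 0.0135
finger_force: 25.0
ee_pos: [0.6001, -0.2746, 0.0417]
wrist_force: [1.3, 3.2, 5.9]
opening: 0.0137
finger_force: 25.0
twist 4.7 tx -0.09 ty 0.00 tz -0.13 at [ 0.6001 -0.2746  0.0417] yaw 93.8 q7 0.12 F [1.3 3.2 5.9] open 0.0137 grip 25.0 t 50.9
[0.49 0.04 0.06]
```

```bash
python3 -m handwheel '[{"tx":0,"ty":0,"tz":0,"twist":2,"claw":0.8},{"tx":0,"ty":0,"tz":0,"twist":2,"claw":0.8},{"tx":0,"ty":0,"tz":0,"twist":0,"claw":0.8},{"tx":0,"ty":0,"tz":0,"twist":0,"claw":0.8}]' >/dev/null
python3 - <<'E'
from rib import *
f=cam("wrist"); rib(f); blade(f,.024); lipface(f); go(.6001,-.2755,.043,174.9); print(telemetry.get_obs()["moment"].round(2))
E
```

```text
rib [ 548.9 -184.1] [59.  12.8] 84.9 ledge x,y: [26.1  8.2] 3441
ledge n 13689 x [ 0.4 49.3] y [-75.3  46.2] z 23.4
   far edge x at y=0 48.7 slope 0.40 deg
   near edge x at y=0 1.2 slope -0.08 deg
   lip front x at y=0 50.9 slope 0.64 y -95 50 b range -97.6 48.3
twist -84.8 tx -0.01 ty -0.09 tz -0.13 at [ 0.6001 -0.2746  0.0417] yaw 90.1 q7 0.06 F [0.4 2.7 7.1] open 0.0136 grip 25.0 t 51.2
[ 0.56  0.05 -0.03]
```

```bash
python3 -m handwheel '[{"tx":0,"ty":0,"tz":0,"twist":-3,"claw":0.8},{"tx":0,"ty":0,"tz":0,"twist":-5,"claw":0.8},{"tx":0,"ty":0,"tz":0,"twist":-5,"claw":0.8},{"tx":0,"ty":0,"tz":0,"twist":-5,"claw":0.8},{"tx":0,"ty":0,"tz":0,"twist":-5,"claw":0.8}]' | sed -n '2p;4,6p'; python3 -m handwheel '[{"tx":0,"ty":0,"tz":0,"twist":-4,"claw":0.8},{"tx":0,"ty":0,"tz":0,"twist":-4,"claw":0.8},{"tx":0,"ty":0,"tz":0,"twist":-4,"claw":0.8},{"tx":0,"ty":0,"tz":0,"twist":-4,"claw":0.8},{"tx":0,"ty":0,"tz":0,"twist":-4,"claw":0.8}]' | sed -n '2p;4,6p'; 
python3 - <<'E'
from rib import *
f=cam("wrist"); rib(f); blade(f,.024); lipface(f); go(.6001,-.2755,.043,174.9); save(f,"w19.png"); print(telemetry.get_obs()["moment"].round(2))
E
```

```text
ee_pos: [0.6, -0.2747, 0.0418]
wrist_force: [-0.3, 4.0, 5.9]
opening: 0.0141
finger_force: 25.0
ee_pos: [0.5999, -0.2747, 0.0417]
wrist_force: [-1.3, 3.9, 5.2]
opening: 0.0136
finger_force: 25.0
rib [ 549.1 -182.3] [62.5 12.1] 85.0 ledge x,y: [25.5 10. ] 3301
ledge n 15304 x [ 0.4 49.6] y [-75.4  70.8] z 23.4
   far edge x at y=0 47.9 slope 1.82 deg
   near edge x at y=0 0.9 slope -0.08 deg
   lip front x at y=0 51.6 slope 0.61 y -140 90 b range -141.6 93.1
twist -41.3 tx -0.02 ty -0.08 tz -0.13 at [ 0.5999 -0.2747  0.0417] yaw 133.6 q7 0.72 F [-1.2  2.5  8.4] open 0.0137 grip 25.0 t 52.1
[0.61 0.34 0.01]
```

```bash
python3 -m handwheel '[{"tx":0,"ty":0,"tz":0,"twist":-4,"claw":0.8},{"tx":0,"ty":0,"tz":0,"twist":-4,"claw":0.8},{"tx":0,"ty":0,"tz":0,"twist":-4,"claw":0.8},{"tx":0,"ty":0,"tz":0,"twist":-4,"claw":0.8},{"tx":0,"ty":0,"tz":0,"twist":-4,"claw":0.8}]' | sed -n '2p;4,6p'; python3 -m handwheel '[{"tx":0,"ty":0,"tz":0,"twist":-5,"claw":0.8},{"tx":0,"ty":0,"tz":0,"twist":-5,"claw":0.8},{"tx":0,"ty":0,"tz":0,"twist":-5,"claw":0.8},{"tx":0,"ty":0,"tz":0,"twist":-4,"claw":0.8},{"tx":0,"ty":0,"tz":0,"twist":-2,"claw":0.8}]' | sed -n '2p;4,6p'; python3 -m handwheel '[{"tx":0,"ty":0,"tz":0,"twist":-2,"claw":0.8},{"tx":0,"ty":0,"tz":0,"twist":-2,"claw":0.8},{"tx":0,"ty":0,"tz":0,"twist":-1,"claw":0.8},{"tx":0,"ty":0,"tz":0,"twist":0,"claw":0.8}]' >/dev/null
python3 - <<'E'
from rib import *
f=cam("wrist"); rib(f); blade(f,.024); lipface(f); go(.6001,-.2755,.043,174.9); print(telemetry.get_obs()["moment"].round(2))
E
```

```text
ee_pos: [0.5999, -0.2748, 0.0417]
wrist_force: [-1.2, 3.1, 6.0]
opening: 0.0135
finger_force: 25.0
ee_pos: [0.5998, -0.2749, 0.0418]
wrist_force: [-2.1, 2.6, 7.9]
opening: 0.0137
finger_force: 25.0
rib [ 549.5 -179.2] [68.9 12.1] 84.9 ledge x,y: [25.  13.1] 3228
ledge n 16402 x [ 0.3 49.5] y [-74.   70.8] z 23.3
   far edge x at y=0 48.7 slope 0.32 deg
   near edge x at y=0 1.0 slope 0.03 deg
   lip front x at y=0 50.4 slope 0.19 y -150 75 b range -164.9 77.1
twist 4.1 tx -0.02 ty -0.06 tz -0.13 at [ 0.6    -0.2749  0.0417] yaw 179.0 q7 1.42 F [0.3 3.5 6.4] open 0.0141 grip 26.3 t 53.4
[ 0.74 -0.29 -0.64]
```

The clamp is at its stop and the blade is still flush. I'll release and go back to the rib.

```bash
python3 -m handwheel '[{"tx":0,"ty":0,"tz":0,"twist":0,"claw":3.5},{"tx":0,"ty":0,"tz":0,"twist":0,"claw":3.5},{"tx":0,"ty":0,"tz":0,"twist":0,"claw":3.5},{"tx":0,"ty":0,"tz":0,"twist":0,"claw":3.5}]' >/dev/null;python3 -m handwheel '[{"tx":0,"ty":0,"tz":-2,"twist":0,"claw":3.5},{"tx":0,"ty":0,"tz":-4,"twist":0,"claw":3.5},{"tx":0,"ty":0,"tz":-4,"twist":0,"claw":3.5},{"tx":0,"ty":0,"tz":-4,"twist":0,"claw":3.5},{"tx":0,"ty":0,"tz":-3,"twist":0,"claw":3.5}]'|head -2;python3 -m handwheel '[{"tx":1.5,"ty":3,"tz":0,"twist":0,"claw":2.8},{"tx":2,"ty":3.5,"tz":0,"twist":0,"claw":2.8},{"tx":1.5,"ty":3,"tz":0,"twist":7,"claw":2.8},{"tx":0,"ty":0,"tz":0,"twist":7,"claw":2.8},{"tx":0,"ty":0,"tz":0,"twist":7,"claw":2.8}]' >/dev/null; python3 -m handwheel '[{"tx":0,"ty":0,"tz":0,"twist":7.1,"claw":2.8},{"tx":0,"ty":0,"tz":0,"twist":7.1,"claw":2.8},{"tx":0,"ty":0,"tz":0,"twist":7.1,"claw":2.8},{"tx":0,"ty":0,"tz":0,"twist":7.1,"claw":2.8},{"tx":0,"ty":0,"tz":0,"twist":7.1,"claw":2.8}]' >/dev/null; python3 -m handwheel '[{"tx":0,"ty":0,"tz":0,"twist":7.1,"claw":2.8},{"tx":0,"ty":0,"tz":0,"twist":7.1,"claw":2.8},{"tx":0,"ty":0,"tz":0,"twist":7.1,"claw":2.8},{"tx":0,"ty":0,"tz":0,"twist":7.1,"claw":2.8},{"tx":0,"ty":0,"tz":0,"twist":7.1,"claw":2.8}]' >/dev/null; python3 -m handwheel '[{"tx":0,"ty":0,"tz":0,"twist":2,"claw":2.8},{"tx":0,"ty":0,"tz":0,"twist":0,"claw":2.8},{"tx":0,"ty":0,"tz":0,"twist":0,"claw":2.8},{"tx":0,"ty":0,"tz":0,"twist":0,"claw":2.8}]' >/dev/null
python3 - <<'E'
from hd import *
from rib import rib
rib(f); go(*(O+.025*EX+.023*EY),.1,85.05); save(f,"w20.png")
E
```

```text
time_s: 54.1
ee_pos: [0.5993, -0.2751, 0.2135]
bar 94 [ 568.9 -272.3] [13.3  7.3] 87.1 0.07095085301633478
arm 510 [ 569.2 -272.3] [16.  86.5] 85.1
ledge n 6754 x [ 0.6 49.4] y [-73.  122.4] z 23.5
   far edge x at y=0 48.6 slope 0.00 deg
   near edge x at y=0 1.4 slope 0.04 deg
   lip front x at y=0 50.4 slope 0.13 y -120 145 b range -121.3 164.4
rib [ 550.5 -168.9] [89.3 11.5] 84.9 ledge x,y: [24.7 23.5] 1018
twist 0.1 tx 1.01 ty -0.12 tz 11.01 at [ 0.5505 -0.1795  0.2101] yaw 85.1 q7 -0.07 F [-0.7 -0.6 -0.1] open 0.0280 grip 0.0 t 55.7
```

```bash
python3 -m handwheel '[{"tx":1,"ty":-0.1,"tz":2,"twist":0,"claw":2.8},{"tx":0,"ty":0,"tz":4,"twist":0,"claw":2.8},{"tx":0,"ty":0,"tz":4,"twist":0,"claw":2.8},{"tx":0,"ty":0,"tz":1,"twist":0,"claw":2.8},{"tx":0,"ty":0,"tz":0,"twist":0,"claw":2.8}]' >/dev/null; python3 -m handwheel '[{"tx":0,"ty":0,"tz":0,"twist":0,"claw":2.8},{"tx":0,"ty":0,"tz":0,"twist":0,"claw":2.8}]' >/dev/null; python3 -c 'from blade import *; go(*(O+.025*EX+.023*EY),.031,85.05)'
```

```text
twist -0.0 tx 0.02 ty -0.15 tz 7.13 at [ 0.5517 -0.1696  0.1023] yaw 85.0 q7 -0.17 F [ 0.2 -0.2  0. ] open 0.0282 grip 0.0 t 56.3
```

```bash
python3 -m handwheel '[{"tx":0,"ty":-0.1,"tz":3,"twist":0,"claw":2.6},{"tx":0,"ty":0,"tz":3,"twist":0,"claw":2.6},{"tx":0,"ty":0,"tz":1.1,"twist":0,"claw":2.6},{"tx":0,"ty":0,"tz":0,"twist":0,"claw":2.6},{"tx":0,"ty":0,"tz":0,"twist":0,"claw":0.5}]' 20 >/dev/null; python3 -m handwheel '[{"tx":0,"ty":0,"tz":0,"twist":0,"claw":0.5},{"tx":0,"ty":0,"tz":0,"twist":0,"claw":0.5},{"tx":0,"ty":0,"tz":0,"twist":0,"claw":0.5},{"tx":0,"ty":0,"tz":0,"twist":0,"claw":0.5}]' |sed -n '2p;4,6p'; python3 -m handwheel '[{"tx":0,"ty":0.1,"tz":0,"twist":0,"claw":0.5},{"tx":-0.3,"ty":0,"tz":0,"twist":0,"claw":0.5},{"tx":-0.5,"ty":0,"tz":0,"twist":0,"claw":0.5},{"tx":0,"ty":0,"tz":0,"twist":0,"claw":0.5}]' |sed -n '2p;4,6p'; python3 -c 'from blade import *; go(*(O+.025*EX),.031,85.05)'
```

```text
ee_pos: [0.5503, -0.1696, 0.031]
wrist_force: [-3.4, 0.3, 9.6]
opening: 0.0115
finger_force: 20.0
ee_pos: [0.5497, -0.1753, 0.0309]
wrist_force: [-10.8, 11.7, 16.5]
opening: 0.0118
finger_force: 20.0
twist 0.0 tx -1.70 ty -0.01 tz -0.01 at [ 0.5497 -0.1753  0.0309] yaw 85.1 q7 -0.21 F [-10.8  11.7  16.5] open 0.0118 grip 20.0 t 57.4
```

```bash
python3 -m handwheel '[{"tx":-0.2,"ty":-0.05,"tz":-0.05,"twist":0,"claw":0.5},{"tx":-0.4,"ty":0,"tz":0,"twist":0,"claw":0.5},{"tx":-0.4,"ty":0,"tz":0,"twist":0,"claw":0.5},{"tx":-0.4,"ty":0,"tz":0,"twist":0,"claw":0.5},{"tx":0,"ty":0,"tz":0,"twist":0,"claw":0.5}]' 40; python3 -c 'from blade import *; go(*(O+.025*EX),.031,85.05)'
python3 - <<'E'
from rib import *
f=cam("wrist"); blade(f,.024); lipface(f); save(f,"w21.png")
E
```

```text
time_s: 57.82
ee_pos: [0.5484, -0.1909, 0.0309]
tool_rot: [-2.316, -2.123, -0.002]
wrist_force: [-6.2, 7.1, 11.7]
opening: 0.0117
finger_force: 40.0
twist -0.0 tx -0.14 ty -0.01 tz -0.01 at [ 0.5484 -0.1909  0.0309] yaw 85.0 q7 -0.19 F [-6.2  7.1 11.7] open 0.0117 grip 40.0 t 57.8
ledge n 14178 x [ 0.5 49.7] y [ -3.4 102.5] z 23.4
   far edge x at y=0 49.1 slope -0.18 deg
   near edge x at y=0 0.8 slope 0.47 deg
   lip front x at y=0 50.3 slope 0.07 y -10 125 b range -11.1 125.4
```

```bash
python3 -m handwheel '[{"tx":-0.2,"ty":0,"tz":0,"twist":0,"claw":0.5},{"tx":-0.1,"ty":0,"tz":0,"twist":0,"claw":0.5},{"tx":0,"ty":0.2,"tz":0,"twist":0,"claw":0.5},{"tx":0,"ty":0,"tz":0,"twist":0,"claw":0.5},{"tx":0,"ty":0,"tz":0,"twist":0,"claw":0.5}]'; python3 -m handwheel '[{"tx":0,"ty":-0.15,"tz":0,"twist":0,"claw":0.5},{"tx":0,"ty":0,"tz":0,"twist":0,"claw":2.4},{"tx":0,"ty":0,"tz":0,"twist":0,"claw":2.4},{"tx":0,"ty":0,"tz":0,"twist":0,"claw":2.4},{"tx":0,"ty":0,"tz":0,"twist":0,"claw":2.4}]' | tail -2; python3 -m handwheel '[{"tx":0,"ty":0,"tz":-1,"twist":0,"claw":2.4},{"tx":0,"ty":0,"tz":-3,"twist":0,"claw":2.4},{"tx":0,"ty":0,"tz":-4,"twist":0,"claw":2.4},{"tx":0,"ty":0,"tz":-4,"twist":0,"claw":2.4},{"tx":0,"ty":0,"tz":-4,"twist":0,"claw":2.4}]' >/dev/null;  python3 -m handwheel '[{"tx":-2,"ty":0,"tz":-4,"twist":0,"claw":2.4},{"tx":-2.5,"ty":0,"tz":-4,"twist":0,"claw":2.4},{"tx":-2.5,"ty":0,"tz":0,"twist":0,"claw":2.4},{"tx":0,"ty":0,"tz":0,"twist":0,"claw":2.4},{"tx":0,"ty":0,"tz":0,"twist":0,"claw":2.4}]' >/dev/null; python3 -m handwheel '[{"tx":0,"ty":0,"tz":0,"twist":0,"claw":2.4},{"tx":0,"ty":0,"tz":0,"twist":0,"claw":2.4},{"tx":0,"ty":0,"tz":0,"twist":0,"claw":2.4}]' >/dev/null
python3 - <<'E'
from hd import *
from rib import rib
rib(f); save(f,"w22.png",s=1.2)
g=cam("side"); save(g,"side2.png",s=1.5)
E
```

```text
time_s: 58.28
ee_pos: [0.5482, -0.1931, 0.0308]
tool_rot: [-2.313, -2.121, 0.003]
wrist_force: [-21.7, 12.5, 28.8]
opening: 0.0117
finger_force: 40.0
opening: 0.0237
finger_force: 0.0
bar 773 [ 600.1 -275.1] [13.5 70.2] 85.0 0.07103755185801619
arm 506 [ 567.6 -272.7] [16.5 83.6] 85.4
ledge n 5440 x [ 0.5 49.2] y [-98.1  99.3] z 23.4
   far edge x at y=0 47.9 slope 0.91 deg
   near edge x at y=0 1.2 slope 0.04 deg
   lip front x at y=0 50.6 slope 0.07 y -135 130 b range -164.8 129.3
rib [ 548.4 -192.3] [88.8 10.5] 85.0 ledge x,y: [25.  0.] 806
```

View pics/w22.png

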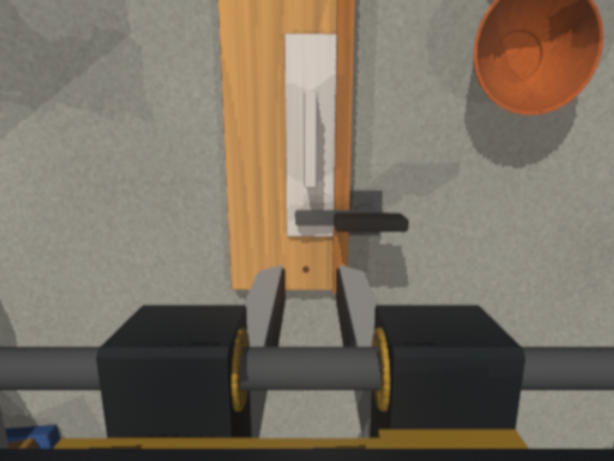

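The straightedge lies flush and midway at (310,135): rib at ledge (25.0, 0.0), slope 0.04°. The clamp arm reaches over the blade at (315,217), with q≈1.50. The drawer was still shut in the last scene view, so I'm handing in.

```bash
python3 -c 'from station import ticket; print(ticket.sign_off())'
```

```text
the job is handed in; nothing more can be done
None
```

Handed in: pickup, tractor and ambulance are in the shut drawer (no van), the straightedge is flush and midway, and the clamp is on at its stop. The first clamp turn knocked the straightedge off the lip, so I set it flush 23 mm off-centre, turned the clamp off and on again, then slid it to the middle under the arm; a strict order check may count that first turn against the job.

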